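Chuck the cleaning brush and scrub the tumblers

ROBOT

A 7-joint arm with a two-finger parallel gripper is mounted at the origin on the work surface. World frame = base frame: x ahead of the robot, y to its left, z up, the work surface at z = 0. Lengths are in m, angles in rad, forces in N, time in s.
With the tool pointing down it reaches from about 0.4 to 0.925 m from the base axis. Payload 4.1 kg.
Tool frame: the origin (TCP) lies between the finger pads; the fingertips stand 11 mm ahead of it and the grasp point (between the pads) lies 8 mm behind it; z points along the fingers, y is the line along which they close (so a half turn about z gives the same grasp; the last joint's range is limited). The gripper opens to 85 mm and grips with 20 to 120 N. Pads are 22 mm wide; open, the fingers measure 114 mm over their backs; the gripper's body (76 mm by 85 mm) begins 54 mm behind the grasp point. The pads swing forward as they close: fully open they stand 13 mm farther back than shut.
Start: joints at [-1.326, 0.398, 0.045, 1.537, -0.019, 1.207, -0.051], TCP at [0.219, 0.612, 0.242] pointing down, gripper open.
Joint ranges: [-2.82, 2.82], [-0.49, 2.23], [-1.37, 1.46], [0, 2.46], [-1.36, 4.5], [0.23, 2], [-2.94, 2.94]. Speed limits (rad/s): [2.57, 2.57, 3.14, 3.14, 3.14, 3.14, 3.14].

INTERFACE

Orientations are given as a 3x3 rotation matrix whose columns are the frame's x, y, z axes.
In Python, from bench import get_state, get_image, finish_job gives the robot as it stands.
- The arm moves only by the shell command python3 -m handwheel 'ROWS'. ROWS is JSON, a list of rows, each an object with "slide": the shift along the tool's x, y, z in cm, a list of three; "rotation": the turn, a rotation vector about the tool's x, y, z in rad, a list of three; "hand": the finger opening in cm, from 0 to 8.54. A call has 1 to 10 rows; each row is the pose to reach, as a shift and turn from the pose commanded when the call began, along the tool's axes at that moment; what a row does not reach only later rows make up. A row lasts 1/10 s, in which the tool goes at most 50 mm and 8.59 degrees, less where a joint would pass 70% of its speed; a pose out of reach is approached as far as the arm can. A call with a gripper value outside its range is refused whole. The fingers move at their own pace and stop on an object; the grip force is fixed at half the most. Time passes only in rows, so rows that repeat a pose let the fingers close. It gives the time, the measured TCP pose, the force, the opening and the grip force at its end, in the units of the state.
- get_state(): the state, without advancing time (a new reading comes with each control period).
- get_image(name): name is "scene" or "side" or "wrist"; returns a dict with "color" (400x640x3 uint8, blue, green, red), "z_map" (400x640 float32, m along the optical axis (not along the pixel's ray), 0 where there is no reading), "intrinsics" (3x3 intrinsics, pixels), "dist_coeffs" ([k1, k2, p1, p2, k3] as OpenCV has them; the pictures are not rectified), "position" and "attitude" of the camera in the world. Camera axes: x right, y up, looking along -z (the intrinsics and any distortion apply to the point x, -y, -z); pixel columns grow to the right and rows downward; lengths in m; the calibration is good to about 2 mm. A picture is of the moment at which its call begins.
- finish_job(): hands the job in; it is judged then, once.
The state is a dict: "time_s": time; "q": joint angles; "joint_vel": joint speeds; "tau": joint torques, N m; "tcp_pos": TCP position; "ee_rot": TCP orientation; "ft_force": force on the tool from outside, world axes, zero at the start; "wrist_torque": the same for the moment, N m; "finger_gap": finger opening in m; "finger_force": force on a finger pad.
Only numpy, scipy, OpenCV 4.12 (cv2) and the standard library are available. Lean on these libraries where they do the work, as an engineer would, in place of code of your own. Each camera call takes 0.05 s, during which the arm holds its last target. There are 200 camera calls.

TASK

Get the shop's second-hand metal tumblers ready for the shelf: stand the brush, bristles up, in the bench chuck, let it go and turn the sleeve's lever clockwise until all the jaws grip the shank firmly. Then scrub each tumbler that is there, palest first (silver, then gold, then red): keep it mouth-down and give it two full strokes over the clamped brush (right down, nearly all the way up, right down again), finishing one before starting the next. Stand every tumbler mouth-down wholly on the white drying mat, and when all are done turn the lever back to open the chuck fully and return the brush to the hole of its wooden stand, bristles up. Do not disturb the other things on the counter.

Things in the scene. Friction and masses are not known exactly. Their poses are not given: they have to be found in the camera images.
- chuck: Brush chuck fixed on the counter, pointing up: round grey housing 104 mm across, 36 mm high. Origin: centre of its underside, on the chuck's axis. The middle of the lever's sweep points along its -x. On it the steel sleeve, a ring of 72 mm outer, 43 mm inner diameter, z 36-66 mm; in the ring three brass jaws 120 degrees apart, z 44-68 mm.
- chuck_mouth (a point): Point on the chuck's axis level with the jaws' tops, 68 mm above the counter. The brush's shank goes straight down here until its collar rests on the jaws. Fully open, the jaws leave a 20 mm opening; it narrows by 10 mm per radian of the sleeve.
- sleeve (a joint): Sleeve angle (rad): 0 = jaws open, grows clockwise seen from above, stop at 1.3. Starts at 0 to 0.2. The jaws move in with it and meet the 10 mm shank at about 1.0; then it stiffens and grips, reading about 1.05 to 1.2 when tight. Friction 0.25 N m (3 to 4 N at the knob), more when gripping; stays where it is left.
- lever_knob (a point): Grip point on the orange upright knob at the end of the sleeve's lever, 78 mm from the chuck's axis, 85 mm above the counter. Knob: round post 16 mm diameter, z 46-101 mm; lever: 10 mm round bar at z 50 mm. Moves with the sleeve about the chuck's axis: in the chuck's frame at 214 degrees (from +x towards +y) at sleeve 0, at 146 degrees at sleeve 1.2.
- jaw0: One of the three brass jaws of the chuck. Its origin lies on the chuck's underside; it slides inwards by 5 mm per radian of the sleeve.
- jaw1: One of the three brass jaws of the chuck. Its origin lies on the chuck's underside; it slides inwards by 5 mm per radian of the sleeve.
- jaw2: One of the three brass jaws of the chuck. Its origin lies on the chuck's underside; it slides inwards by 5 mm per radian of the sleeve.
- brush: Loose brush, 134 mm long, 70 g, stands bristles up in its stand. Origin: lower end of shank; z up along it. Shank 10 mm diameter, z 0-30 mm; black collar 30 mm diameter, 30-36 mm; soft bristles 49 mm diameter, 45-105 mm (give way, no resistance), on an 8 mm core; green end cap 16 mm diameter, 108-134 mm: take it here from above. In the chuck its origin is 38 mm above the counter.
- brush_tip (a point): Centre of the top of the brush's green end cap.
- stand: Fixed wooden block 56 x 56 x 40 mm with a vertical 16 mm hole through its middle, in which the brush stands at the start and must stand at the end, its collar on the block's top (brush origin then 10 mm above the counter). Origin: centre of its underside; z up.
- drying_mat: Flat white ribbed drying mat 180 x 300 mm (its own x, y), under 1 mm thick, empty at the start, to the left or right of the chuck; the tumblers wait on a like-sized flat brown cork sheet on the other side. Origin: its centre.
- tumbler_silver: Loose silver (bare aluminium) metal tumbler, mouth-down; may be absent. Straight sides 58 mm in outside diameter, 52 mm inside, 110 mm tall, with a heavy rolled rim 66 mm across and 10 mm high; about 150 g, hard to topple. Origin: centre of its rim, so on the counter at the start; z runs up to its closed bottom, whose outer face is at z = 110 mm.
- tumbler_silver_in (a point): Centre of the inner bottom of the silver tumbler, 106 mm from its rim.
- tumbler_gold: Loose gold metal tumbler, mouth-down; may be absent. Straight sides 58 mm in outside diameter, 52 mm inside, 110 mm tall, with a heavy rolled rim 66 mm across and 10 mm high; about 150 g, hard to topple. Origin: centre of its rim, so on the counter at the start; z runs up to its closed bottom, whose outer face is at z = 110 mm.
- tumbler_gold_in (a point): Centre of the inner bottom of the gold tumbler, 106 mm from its rim.
- tumbler_red: Loose red metal tumbler, mouth-down; may be absent. Straight sides 58 mm in outside diameter, 52 mm inside, 110 mm tall, with a heavy rolled rim 66 mm across and 10 mm high; about 150 g, hard to topple. Origin: centre of its rim, so on the counter at the start; z runs up to its closed bottom, whose outer face is at z = 110 mm.
- tumbler_red_in (a point): Centre of the inner bottom of the red tumbler, 106 mm from its rim.
- bead_jar: Green glass jar with red cap, 56 mm diameter, 75 mm tall; bystander, leave alone. Origin: centre of its underside.
- mug: Blue mug, 80 mm diameter, 90 mm tall; bystander, leave alone. Origin: centre of its underside.
- tag_box: Green box of tags, 45 x 60 x 30 mm, lying between robot and chuck; bystander, leave alone. Origin: centre of its underside.
- polish_can: Can, 60 mm diameter, 130 mm tall; bystander, leave alone. Origin: centre of its underside.
- screwdriver: Screwdriver lying on the counter; bystander, leave alone. Origin: centre of its underside.
- price_block: Yellow block of price cards, 100 x 70 x 22 mm; bystander, leave alone. Origin: centre of its underside.
- tape_roll: Black roll, 60 mm diameter, 24 mm tall; bystander, leave alone. Origin: centre of its underside.
Mind the look-alikes: they are no part of the job. What is shaped like the tumbler_silver but turquoise is not meant. There is more than one size of the tumbler_gold; the one meant has the size given above.

How it is judged:
By the outcome, as a careful person would: the job done as asked, in the order asked, and still so for the second after the job is handed in, with the robot touching nothing.
Of tumbler_silver, tumbler_gold, tumbler_red only 2 to 3 are there at a start; the rules pass over those that are not, and their reading is None.
At some moment in a run one of tumbler_silver, tumbler_gold, tumbler_red may be knocked a few centimetres aside while the robot is not near it.
It also fails if it takes over 210 s, if anything falls off the work surface, if the arm or the gripper's body presses on something with over 40 N, if the wrist force passes 120 N, or if a joint passes its speed limit or range.

## Working session

There is one attempt and no reset: what is moved stays moved. The work goes in short steps, Python scripts to look and compute and a shell command to move; the robot and the scene stay as the last step left them, time stands still between calls to the robot, and variables do not carry over. Pictures are saved under pics/ and viewed, at most 14 in all, crops included, and the job is handed in when it is done.

```bash
mkdir -p pics; cat > h.py <<'E'
import numpy as np, cv2
from bench import get_state, get_image
def cam(n):
    return get_image(n)
def ray2w(im,u,v,z=None,plane=None):
    K=np.array(im["intrinsics"]);d=np.array(im["dist_coeffs"])
    p=cv2.undistortPoints(np.array([[[u,v]]],float),K,d)[0,0]
    R=np.array(im["attitude"]);t=np.array(im["position"])
    if R.shape!=(3,3): raise Exception(R)
    r=R@np.array([p[0],-p[1],-1.0])
    if plane is not None: return t+r*(plane-t[2])/r[2]
    if z is None:
        a=im["z_map"][int(v)-1:int(v)+2,int(u)-1:int(u)+2];z=np.median(a[a>0])
    return t+r*z
def cloud(im):
    h,w=im["z_map"].shape
    K=np.array(im["intrinsics"]);d=np.array(im["dist_coeffs"])
    u,v=np.meshgrid(np.arange(w),np.arange(h))
    p=cv2.undistortPoints(np.stack([u,v],-1).reshape(-1,1,2).astype(float),K,d).reshape(h,w,2)
    z=im["z_map"]
    c=np.stack([p[...,0]*z,-p[...,1]*z,-z],-1)
    W=c@np.array(im["attitude"]).T+np.array(im["position"])
    W[z<=0]=np.nan
    return W
E
python3 - <<'E'
from h import *
import pickle
for n in("scene","side","wrist"):
    im=cam(n);cv2.imwrite(f"pics/{n}0.png",im["color"]);pickle.dump(im,open(n+"0.pkl","wb"))
    print(n,np.array(im["position"]).round(3),np.array(im["attitude"]).round(2).tolist(),np.array(im["dist_coeffs"]))
s=get_state();print(s["time_s"],s["tcp_pos"],s["ee_rot"])
E
```

```text
scene [ 1.039 -0.927  0.968] [[0.89, -0.29, 0.35], [0.46, 0.58, -0.67], [-0.01, 0.76, 0.65]] [0.03202272 0.         0.         0.         0.        ]
side [-0.015 -0.795  0.939] [[0.79, 0.4, -0.46], [-0.61, 0.53, -0.59], [0.01, 0.75, 0.66]] [0.03913251 0.         0.         0.         0.        ]
wrist [0.156 0.633 0.373] [[0.34, -0.91, -0.25], [0.94, 0.32, 0.09], [-0.0, -0.26, 0.97]] [-0.03827262  0.          0.          0.          0.        ]
0.15 [0.2189154  0.61154024 0.24149372] [[-9.41528308e-01  3.36933681e-01 -3.75123755e-04]
 [ 3.36933864e-01  9.41527215e-01 -1.44016486e-03]
 [-1.32050824e-04 -1.48234788e-03 -9.99998893e-01]]
```

View pics/scene0.png

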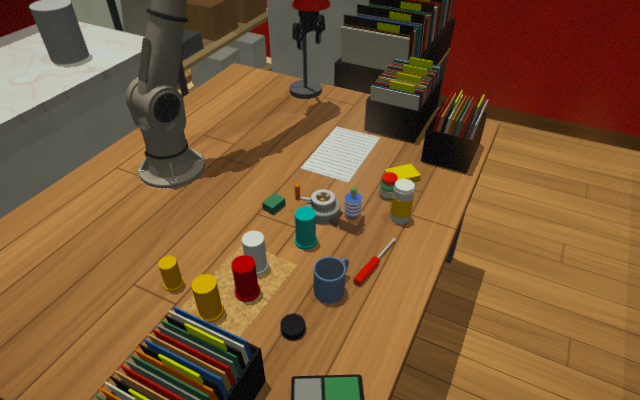

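View pics/side0.png

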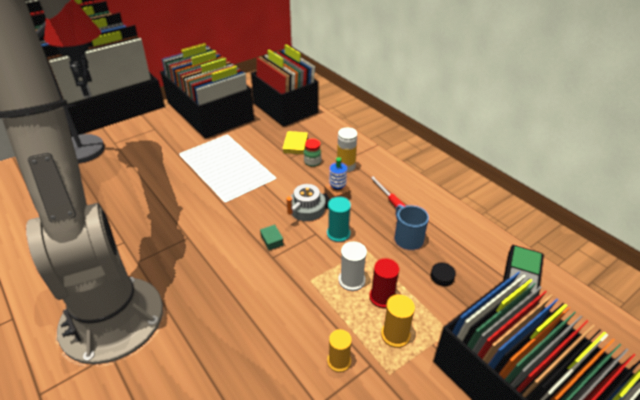

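Scene view: the chuck is at (322,203) with its lever knob at (298,192), and the brush in its stand at (353,205). Candidates:
- **Silver:** (255,250). The turquoise tumbler at (305,228) is a decoy.
- **Gold:** (207,297), large and on the cork. The gold at (170,273) is smaller and off the cork.
- **Red:** (245,277). The jar cap and screwdriver are the other red items.

Next I'll measure these and check them in a close crop.

```bash
cat > m.py <<'E'
from h import *
import pickle
from scipy.optimize import least_squares
S=pickle.load(open("scene0.pkl","rb"));D=pickle.load(open("side0.pkl","rb"))
WS,WD=cloud(S),cloud(D)
def top(im,W,u,v,r=22,tol=.004):
    a=W[v-r:v+r,u-r:u+r].reshape(-1,3);a=a[~np.isnan(a[:,0])]
    return a
def fitcyl(px,zlo,zhi,R0):
    P=[]
    for W,(u,v) in zip((WS,WD),px):
        c=W[v,u]
        a=W[v-45:v+45,u-45:u+45].reshape(-1,3)
        a=a[(a[:,2]>zlo)&(a[:,2]<zhi)&(np.hypot(*(a[:,:2]-c[:2]).T)<.06)]
        P.append(a)
    out=[]
    for Q in P+[np.vstack(P)]:
        f=lambda x:np.hypot(Q[:,0]-x[0],Q[:,1]-x[1])-x[2]
        r=least_squares(f,[*Q[:,:2].mean(0),R0],loss="soft_l1",f_scale=.002)
        out.append((*r.x.round(4),len(Q)))
    return out
if __name__=="__main__":
    for n,px in dict(silver=((255,255),(352,268)),red=((245,282),(384,286)),gold=((207,300),(398,325)),small=((171,277),(339,352)),turq=((305,230),(339,222))).items():
        print(n,fitcyl(px,.02,.09,.029),"ztop",[np.nanpercentile(W[v-45:v+45,u-25:u+25,2],98).round(3) for W,(u,v) in zip((WS,WD),px)])
    for n,px in dict(chuck=((328,215),(312,213)),).items(): print(n,fitcyl(px,.005,.032,.052))
    print("sleeve",fitcyl(((322,203),(306,196)),.04,.064,.036))
    print("knob",[np.round(ray2w(S,298,191),4),np.round(ray2w(D,290,206),4)])
    print("cap",ray2w(S,353,191),ray2w(D,338,163))
    for c in [(341,128),(380,137),(351,180),(303,169)]: print("mat",ray2w(S,*c,plane=0).round(3))
    for n,c in dict(tag=(274,203),jar=(389,180),can=(403,190),mug=(330,270),tape=(293,324),yellow=(405,172),sd=(375,262)).items(): print(n,ray2w(S,*c).round(3))
    a=cv2.resize(S["color"][160:330,150:420],None,fx=2.9,fy=2.9,interpolation=cv2.INTER_CUBIC);cv2.imwrite("pics/c1.png",a)
E
python3 m.py
```

```text
silver [(np.float64(0.5031), np.float64(-0.2527), np.float64(0.0281), 283), (np.float64(0.5041), np.float64(-0.2525), np.float64(0.0292), 496), (np.float64(0.5031), np.float64(-0.2532), np.float64(0.0282), 779)] ztop [np.float64(0.112), np.float64(0.11)]
red [(np.float64(0.5288), np.float64(-0.3348), np.float64(0.0284), 415), (np.float64(0.529), np.float64(-0.3351), np.float64(0.0285), 450), (np.float64(0.5288), np.float64(-0.335), np.float64(0.0284), 865)] ztop [np.float64(0.112), np.float64(0.112)]
gold [(np.float64(0.4827), np.float64(-0.4283), np.float64(0.0284), 460), (np.float64(0.4819), np.float64(-0.4273), np.float64(0.0285), 502), (np.float64(0.4824), np.float64(-0.4276), np.float64(0.0288), 962)] ztop [np.float64(0.208), np.float64(0.111)]
small [(np.float64(0.3455), np.float64(-0.4022), np.float64(0.0191), 530), (np.float64(0.3398), np.float64(-0.4029), np.float64(0.0182), 708), (np.float64(0.3426), np.float64(-0.4023), np.float64(0.0199), 1238)] ztop [np.float64(0.18), np.float64(0.087)]
turq [(np.float64(0.5777), np.float64(-0.1075), np.float64(0.0286), 362), (np.float64
[... 322 characters left out ...]
5727), np.float64(0.0312), np.float64(0.0592), 512)]
sleeve [(np.float64(0.5701), np.float64(0.0164), np.float64(0.0295), 266), (np.float64(0.564), np.float64(0.0177), np.float64(0.0294), 333), (np.float64(0.5666), np.float64(0.0166), np.float64(0.0297), 599)]
knob [array([ 0.5   , -0.0029,  0.0805]), array([ 0.492 , -0.0068,  0.0769])]
cap [0.67234584 0.00453525 0.13911311] [0.66438486 0.00507937 0.13376603]
mat [ 0.417  0.49  -0.   ]
mat [ 0.574  0.498 -0.   ]
mat [0.582 0.211 0.   ]
mat [ 0.409  0.193 -0.   ]
tag [ 0.431 -0.034  0.03 ]
jar [0.721 0.176 0.074]
can [0.792 0.083 0.129]
mug [ 0.703 -0.204  0.039]
tape [ 0.692 -0.381  0.023]
yellow [0.735 0.305 0.022]
sd [ 0.792 -0.109  0.02 ]
```

```bash
ls pics
```

```text
c1.png
scene0.png
side0.png
wrist0.png
```

View pics/c1.png

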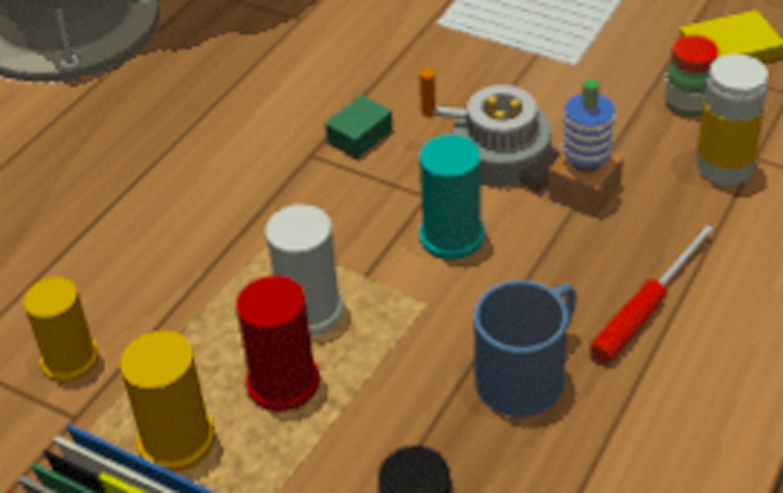

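The crop shows silver, red and the full-size gold on the cork. The gold beyond it is smaller (radius about 19 mm), and the turquoise decoy stands beside the chuck. All three tumblers are there. Next I'll square up the tool and look down from above the chuck.

```bash
python3 -m handwheel '[{"slide":[-28,-22,-3],"rotation":[0,0,-0.344],"hand":8.5},{"slide":[-28,-22,-3],"rotation":[0,0,-0.344],"hand":8.5},{"slide":[-28,-22,-3],"rotation":[0,0,-0.344],"hand":8.5},{"slide":[-28,-22,-3],"rotation":[0,0,-0.344],"hand":8.5},{"slide":[-28,-22,-3],"rotation":[0,0,-0.344],"hand":8.5},{"slide":[-28,-22,-3],"rotation":[0,0,-0.344],"hand":8.5},{"slide":[-28,-22,-3],"rotation":[0,0,-0.344],"hand":8.5},{"slide":[-28,-22,-3],"rotation":[0,0,-0.344],"hand":8.5},{"slide":[-28,-22,-3],"rotation":[0,0,-0.344],"hand":8.5},{"slide":[-28,-22,-3],"rotation":[0,0,-0.344],"hand":8.5}]'; python3 -c "
from h import *
s=get_state();print(s['time_s'],s['tcp_pos'],np.round(s['ee_rot'],4),np.round(s['q'],3))"
```

```text
time_s: 1.15
tcp_pos: [0.4076, 0.3117, 0.2721]
ee_rot: [[-1.0, -0.002, -0.001], [-0.002, 1.0, 0.001], [0.001, 0.001, -1.0]]
ft_force: [-0.1, 0.8, -0.3]
finger_gap: 0.085
finger_force: 0.0
1.15 [0.40761382 0.31170327 0.27207637] [[-1.0e+00 -1.9e-03 -8.0e-04]
 [-1.9e-03  1.0e+00  6.0e-04]
 [ 8.0e-04  6.0e-04 -1.0e+00]] [-0.884  0.13   0.164  1.822 -0.024  1.192  0.86 ]
```

```bash
python3 -m handwheel '[{"slide":[-10,-15,-5],"rotation":[0,0,0],"hand":8.5},{"slide":[-10,-15,-5],"rotation":[0,0,0],"hand":8.5},{"slide":[-19,-30,-5],"rotation":[0,0,0],"hand":8.5},{"slide":[-19,-30,-5],"rotation":[0,0,0],"hand":8.5},{"slide":[-19,-30,-5],"rotation":[0,0,0],"hand":8.5},{"slide":[-19,-30,-5],"rotation":[0,0,0],"hand":8.5},{"slide":[-19,-30,-5],"rotation":[0,0,0],"hand":8.5},{"slide":[-19,-30,-5],"rotation":[0,0,0],"hand":8.5},{"slide":[-19,-30,-5],"rotation":[0,0,0],"hand":8.5},{"slide":[-19,-30,-5],"rotation":[0,0,0],"hand":8.5}]'; python3 - <<'E'
from h import *
import pickle
im=cam("wrist");pickle.dump(im,open("w1.pkl","wb"));cv2.imwrite("pics/w1.png",im["color"])
s=get_state();print(np.round(s['q'],3))
E
```

```text
time_s: 2.15
tcp_pos: [0.5982, 0.014, 0.3215]
ee_rot: [[-1.0, -0.004, -0.002], [-0.004, 1.0, 0.002], [0.002, 0.002, -1.0]]
ft_force: [-0.2, 0.4, 0.1]
finger_gap: 0.0849
finger_force: 0.0
[-0.428  0.277  0.424  1.561 -0.118  1.33   1.585]
```

View pics/w1.png

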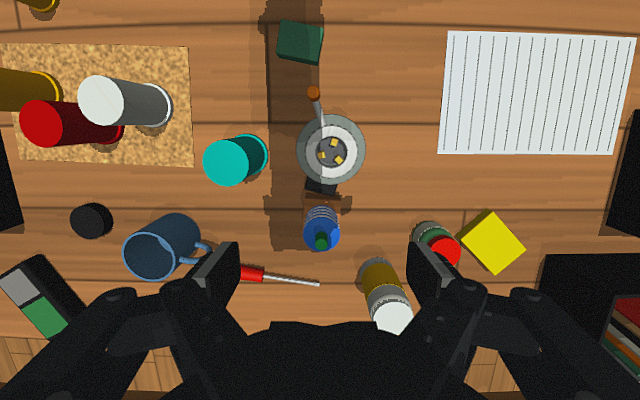

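Wrist view: chuck mouth at (332,151), with the jaws around (334,143), (325,155) and (338,159). The knob is at (313,94) and the brush cap at (321,240); the mat is at upper right.

```bash
python3 - <<'E'
from h import *
import pickle
from scipy.optimize import least_squares
im=pickle.load(open("w1.pkl","rb"));W=cloud(im)
def circ(Q,R0):
    r=least_squares(lambda x:np.hypot(Q[:,0]-x[0],Q[:,1]-x[1])-x[2],[*Q.mean(0)[:2],R0],loss="soft_l1",f_scale=.002);return r.x.round(4),len(Q)
a=W[110:195,290:375].reshape(-1,3);a=a[~np.isnan(a[:,0])]
for lo,hi in((.030,.040),(.060,.070)):
    q=a[(a[:,2]>lo)&(a[:,2]<hi)];b=q[:,:2]
    h=cv2.convexHull((b*1e4).astype(np.float32))/1e4
    print(lo,cv2.minEnclosingCircle((b*1000).astype(np.float32)),b.mean(0),np.percentile(q[:,2],[5,50,95]))
m=cv2.cvtColor(im["color"],cv2.COLOR_BGR2HSV)
br=cv2.inRange(m,(15,90,60),(35,255,255));n,l,st,c=cv2.connectedComponentsWithStats(br[120:185,300:365])
for i in range(1,n):
    if st[i,4]>8: print("jaw",c[i]+[300,120],st[i,4],ray2w(im,*(c[i]+[300,120]),plane=.068).round(4))
for nm,p,z in(("mouth",(332,151),.068),("knobtop",(313,93),.101),("tip",(321,240),.144)):
    print(nm,ray2w(im,*p,plane=z).round(4))
# brush cap green
g=cv2.inRange(m,(45,80,40),(80,255,255));n,l,st,c=cv2.connectedComponentsWithStats(g[220:260,300:345])
for i in range(1,n):
    if st[i,4]>20:
        ys,xs=np.where(l==i);P=W[ys+220,xs+300];t=P[P[:,2]>.14];print("cap",st[i],P[:,2].max(),np.nanmean(t,0),len(t))
o=cv2.inRange(m,(5,120,100),(20,255,255));n,l,st,c=cv2.connectedComponentsWithStats(o[80:110,295:330])
for i in range(1,n):
    if st[i,4]>15:
        ys,xs=np.where(l==i);P=W[ys+80,xs+295];t=P[P[:,2]>.095];print("knob",np.nanmean(t,0),len(t))
bl=[(451,31),(635,38),(610,154),(440,153)]
print("mat",[ray2w(im,*p,plane=0).round(3).tolist() for p in bl])
cv2.imwrite("pics/c2.png",np.hstack([cv2.resize(im["color"][80:200,280:380],None,fx=4,fy=4,interpolation=2),cv2.resize(im["color"][170:290,280:380],None,fx=4,fy=4,interpolation=2)]))
E
```

```text
0.03 ((569.5909423828125, 24.530683517456055), 52.05725860595703) [0.56690733 0.02406182] [0.03413121 0.03576408 0.03732203]
0.06 ((569.6130981445312, 24.5313663482666), 37.225643157958984) [0.56857287 0.02454109] [0.06385034 0.06569855 0.06767297]
jaw [360.91666667 124.66666667] 12 [0.5328 0.0643 0.068 ]
jaw [301.41666667 126.41666667] 12 [ 0.5355 -0.0147  0.068 ]
jaw [333.81132075 141.47169811] 53 [0.555  0.0286 0.068 ]
jaw [320.98113208 154.47169811] 53 [0.5725 0.0114 0.068 ]
jaw [338.18644068 159.44067797] 59 [0.5791 0.0349 0.068 ]
jaw [301.88888889 180.44444444] 9 [ 0.6085 -0.0151  0.068 ]
jaw [357.3 182.2] 10 [0.6107 0.0622 0.068 ]
mouth [0.5677 0.0263 0.068 ]
knobtop [0.4966 0.0018 0.101 ]
tip [0.665 0.012 0.144]
cap [ 15  12  13  18 183] nan [0.66969733 0.01158662 0.14356702] 116
knob [0.49465404 0.00141872 0.1004197 ] 130
mat [[0.398, 0.201, 0.0], [0.395, 0.494, -0.0], [0.573, 0.495, 0.0], [0.576, 0.203, 0.0]]
```

View pics/c2.png

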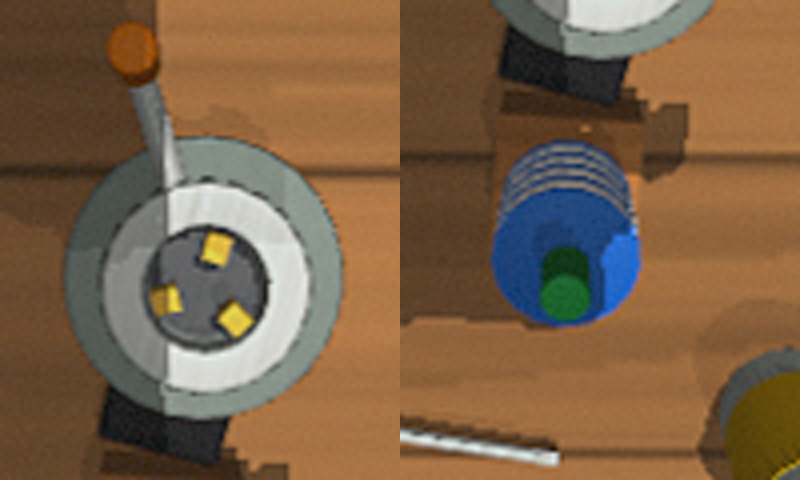

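Chuck axis is at (0.5695, 0.0245), yaw about -14°, with the sleeve at about 0.05. The brush cap is at (0.6697, 0.0116). Now I'll grasp the brush.

```bash
python3 -m handwheel '[{"slide":[-7.1,-0.2,3],"rotation":[0,0,0],"hand":4.5},{"slide":[-7.1,-0.2,6],"rotation":[0,0,0],"hand":4.5},{"slide":[-7.1,-0.2,10],"rotation":[0,0,0],"hand":4.5},{"slide":[-7.1,-0.2,13],"rotation":[0,0,0],"hand":4.5},{"slide":[-7.1,-0.2,15],"rotation":[0,0,0],"hand":4.5},{"slide":[-7.1,-0.2,16.5],"rotation":[0,0,0],"hand":4.5},{"slide":[-7.1,-0.2,18],"rotation":[0,0,0],"hand":4.5},{"slide":[-7.1,-0.2,19.2],"rotation":[0,0,0],"hand":4.5},{"slide":[-7.1,-0.2,19.2],"rotation":[0,0,0],"hand":4.5},{"slide":[-7.1,-0.2,19.2],"rotation":[0,0,0],"hand":4.5}]'; python3 - <<'E'
from h import *
im=cam("wrist");cv2.imwrite("pics/w2.png",im["color"][130:400,100:540])
E
```

```text
time_s: 3.2
tcp_pos: [0.67, 0.0087, 0.1308]
ee_rot: [[-1.0, -0.0, 0.001], [-0.0, 1.0, 0.0], [-0.001, 0.0, -1.0]]
ft_force: [-0.9, -0.9, -0.0]
finger_gap: 0.0448
finger_force: 0.0
```

View pics/w2.png

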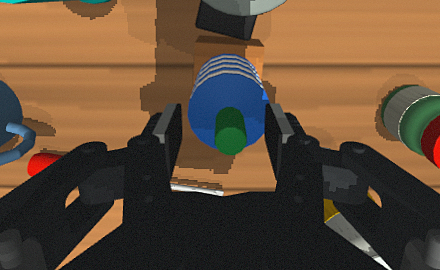

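The cap (230,130 in the crop) sits between the pads. Closing and lifting.

```bash
python3 -m handwheel '[{"slide":[0,0.2,0.5],"rotation":[0,0,0],"hand":4.5},{"slide":[0,0.2,0.5],"rotation":[0,0,0],"hand":2.5},{"slide":[0,0.2,0.5],"rotation":[0,0,0],"hand":0.5},{"slide":[0,0.2,0.5],"rotation":[0,0,0],"hand":0.5},{"slide":[0,0.2,0.5],"rotation":[0,0,0],"hand":0.5},{"slide":[0,0.2,0.5],"rotation":[0,0,0],"hand":0.5},{"slide":[0,0.2,0.5],"rotation":[0,0,0],"hand":0.5},{"slide":[0,0.2,0.5],"rotation":[0,0,0],"hand":0.5},{"slide":[0,0.2,0.5],"rotation":[0,0,0],"hand":0.5},{"slide":[0,0.2,0.5],"rotation":[0,0,0],"hand":0.5}]'
```

```text
time_s: 4.25
tcp_pos: [0.6699, 0.0108, 0.1255]
ee_rot: [[-1.0, -0.0, 0.001], [-0.0, 1.0, 0.0], [-0.001, 0.0, -1.0]]
ft_force: [-0.4, 0.5, 1.1]
finger_gap: 0.0144
finger_force: 58.4
```

```bash
python3 -m handwheel '[{"slide":[0,0,-2],"rotation":[0,0,0],"hand":0.5},{"slide":[0,0,-4],"rotation":[0,0,0],"hand":0.5},{"slide":[0,0,-6.5],"rotation":[0,0,0],"hand":0.5},{"slide":[0,0,-9],"rotation":[0,0,0],"hand":0.5},{"slide":[2.5,0.3,-9],"rotation":[0,0,0],"hand":0.5},{"slide":[5,0.7,-9],"rotation":[0,0,0],"hand":0.5},{"slide":[8,1.1,-9],"rotation":[0,0,0],"hand":0.5},{"slide":[10,1.35,-9],"rotation":[0,0,0],"hand":0.5},{"slide":[10,1.35,-9],"rotation":[0,0,0],"hand":0.5},{"slide":[10,1.35,-9],"rotation":[0,0,0],"hand":0.5}]'; python3 - <<'E'
from h import *
for n,(u,v) in dict(scene=(322,190),side=(306,185)).items():
    im=cam(n);cv2.imwrite(f"pics/{n}1.png",cv2.resize(im["color"][v-60:v+40,u-50:u+50],None,fx=4,fy=4,interpolation=2))
a=np.hstack([cv2.imread("pics/scene1.png"),cv2.imread("pics/side1.png")]);cv2.imwrite("pics/b1.png",a)
E
```

```text
time_s: 5.25
tcp_pos: [0.5698, 0.0238, 0.2153]
ee_rot: [[-1.0, -0.0, 0.001], [-0.0, 1.0, -0.0], [-0.001, -0.0, -1.0]]
ft_force: [0.8, 0.4, -0.8]
finger_gap: 0.0144
finger_force: 58.5
```

View pics/b1.png

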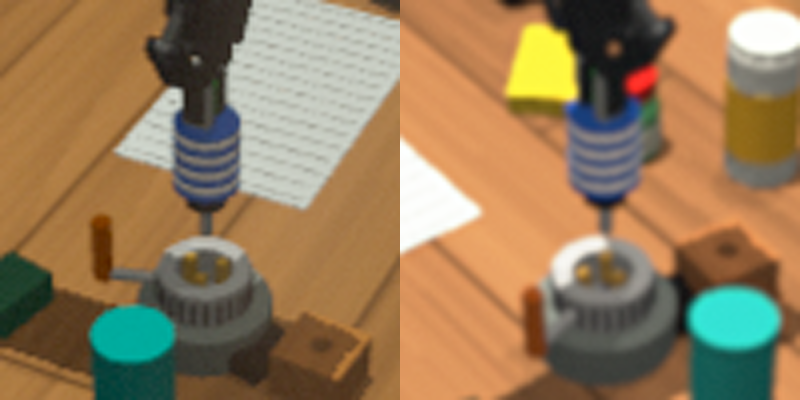

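The shank is vertical and directly above the mouth in both views (207,230 and 605,225). Lowering it.

```bash
python3 -m handwheel '[{"slide":[0,0.05,1],"rotation":[0,0,0],"hand":0.5},{"slide":[0,0.05,2],"rotation":[0,0,0],"hand":0.5},{"slide":[0,0.05,3],"rotation":[0,0,0],"hand":0.5},{"slide":[0,0.05,4],"rotation":[0,0,0],"hand":0.5},{"slide":[0,0.05,4.6],"rotation":[0,0,0],"hand":0.5},{"slide":[0,0.05,5.2],"rotation":[0,0,0],"hand":0.5},{"slide":[0,0.05,5.7],"rotation":[0,0,0],"hand":0.5},{"slide":[0,0.05,6.1],"rotation":[0,0,0],"hand":0.5},{"slide":[0,0.05,6.1],"rotation":[0,0,0],"hand":0.5},{"slide":[0,0.05,6.1],"rotation":[0,0,0],"hand":0.5}]'
```

```text
time_s: 6.35
tcp_pos: [0.5698, 0.0246, 0.1545]
ee_rot: [[-1.0, -0.0, 0.0], [-0.0, 1.0, 0.0], [-0.0, 0.0, -1.0]]
ft_force: [-0.8, 0.2, -1.1]
finger_gap: 0.0145
finger_force: 58.6
```

```bash
python3 -m handwheel '[{"slide":[0,0,0.15],"rotation":[0,0,0],"hand":0.5},{"slide":[0,0,0.15],"rotation":[0,0,0],"hand":2},{"slide":[0,0,0.15],"rotation":[0,0,0],"hand":4},{"slide":[0,0,0.15],"rotation":[0,0,0],"hand":4},{"slide":[0,0,-2],"rotation":[0,0,0],"hand":4},{"slide":[0,0,-5],"rotation":[0,0,0],"hand":4},{"slide":[0,0,-9],"rotation":[0,0,0],"hand":4},{"slide":[4,-1.2,-9],"rotation":[0,0,-0.15],"hand":4},{"slide":[7.5,-2.3,-9],"rotation":[0,0,-0.3],"hand":4},{"slide":[7.5,-2.3,-9],"rotation":[0,0,-0.3],"hand":4}]'; python3 - <<'E'
from h import *
import pickle
im=cam("wrist");pickle.dump(im,open("w3.pkl","wb"));cv2.imwrite("pics/w3.png",im["color"])
m=cv2.cvtColor(im["color"],cv2.COLOR_BGR2HSV);W=cloud(im)
for nm,lo,hi in(("green",(45,80,40),(80,255,255)),("orange",(5,120,80),(20,255,255))):
    k=(cv2.inRange(m,lo,hi)>0)
    zt={"green":(.165,.18),"orange":(.094,.106)}[nm]
    c={"green":(.57,.0245),"orange":(.495,.0015)}[nm]
    P=W[k];P=P[(P[:,2]>zt[0])&(P[:,2]<zt[1])&(np.hypot(P[:,0]-c[0],P[:,1]-c[1])<.03)];print(nm,P.mean(0),len(P))
E
```

```text
time_s: 7.35
tcp_pos: [0.4904, -0.0006, 0.2441]
ee_rot: [[-0.956, -0.295, -0.003], [-0.295, 0.956, 0.001], [0.003, 0.002, -1.0]]
ft_force: [0.3, -0.2, -0.2]
finger_gap: 0.04
finger_force: 0.0
green [0.56928119 0.02419309 0.17062067] 290
orange [0.49461533 0.00079463 0.10039404] 191
```

View pics/w3.png

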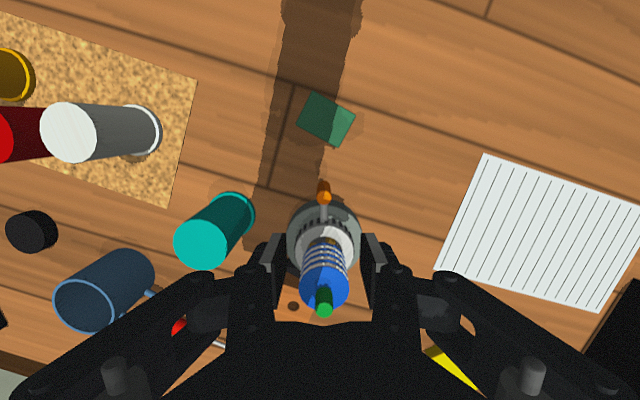

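The brush stands upright in the chuck (cap at 323,308) and the knob is at (323,195). Descending around the knob.

```bash
python3 -m handwheel '[{"slide":[-0.3,0,3],"rotation":[0,0,0],"hand":4},{"slide":[-0.3,0,6],"rotation":[0,0,0],"hand":4},{"slide":[-0.3,0,9],"rotation":[0,0,0],"hand":4},{"slide":[-0.3,0,11],"rotation":[0,0,0],"hand":4},{"slide":[-0.3,0,13],"rotation":[0,0,0],"hand":4},{"slide":[-0.3,0,15],"rotation":[0,0,0],"hand":4},{"slide":[-0.3,0,16.5],"rotation":[0,0,0],"hand":4},{"slide":[-0.3,0,16.5],"rotation":[0,0,0],"hand":3},{"slide":[-0.3,0,16.5],"rotation":[0,0,0],"hand":2.2},{"slide":[-0.3,0,16.5],"rotation":[0,0,0],"hand":2.2}]'
cat > arc.py <<'E'
import sys
from h import *
# slides (cm, tool axes) for knob angles (deg), tool y tangential
s=get_state();R=np.array(s["ee_rot"]);p=np.array(s["tcp_pos"]);C=np.array([.5693,.0244])
d=p[:2]-C;th=np.degrees(np.arctan2(d[1],d[0]))%360;print("now r,ang",np.hypot(*d).round(4),th.round(1),"sleeve~",((200.2-th)/57.3).round(3),"F",np.round(s["ft_force"],1),"tang",np.round(np.dot(s["ft_force"][:2],[-np.sin(np.radians(th)),np.cos(np.radians(th))]),1),"gap",s["finger_gap"])
for a in map(float,sys.argv[1:]):
    t=np.radians(a);q=C+.078*np.array([np.cos(t),np.sin(t)])
    yaw=np.arctan2(R[1,1],R[0,1]);dy=(t-np.pi/2)-yaw
    print(a,np.round(100*R.T@np.array([*(q-p[:2]),0]),2),"rz",round(-((dy+np.pi)%(2*np.pi)-np.pi),3))
E
python3 arc.py 197 192 187 182 177 172 167 162 157 152
```

```text
time_s: 8.4
tcp_pos: [0.4988, 0.0026, 0.0801]
ee_rot: [[-0.955, -0.296, 0.002], [-0.296, 0.955, 0.0], [-0.002, -0.0, -1.0]]
ft_force: [0.4, 0.3, -0.0]
finger_gap: 0.0218
finger_force: 0.0
now r,ang 0.0738 197.2 sleeve~ 0.053 F [ 0.4  0.3 -0. ] tang -0.2 gap 0.021801992776387592
197.0 [ 0.42  0.03 -0.  ] rz 0.003
192.0 [ 0.39  0.71 -0.  ] rz 0.091
187.0 [ 0.3   1.38 -0.  ] rz 0.178
182.0 [ 0.15  2.04 -0.  ] rz 0.265
177.0 [-0.06  2.69 -0.  ] rz 0.352
172.0 [-0.32  3.32 -0.  ] rz 0.44
167.0 [-0.64  3.92 -0.  ] rz 0.527
162.0 [-1.01  4.49  0.  ] rz 0.614
157.0 [-1.42  5.03  0.  ] rz 0.702
152.0 [-1.89  5.53  0.  ] rz 0.789
```

```bash
python3 -m handwheel '[{"slide":[0.4,0.3,0.2],"rotation":[0,0,0.03],"hand":2.2},{"slide":[0.4,0.7,0.2],"rotation":[0,0,0.09],"hand":2.2},{"slide":[0.3,1.4,0.2],"rotation":[0,0,0.18],"hand":2.2},{"slide":[0.15,2.0,0.2],"rotation":[0,0,0.26],"hand":2.2},{"slide":[-0.05,2.7,0.2],"rotation":[0,0,0.35],"hand":2.2},{"slide":[-0.3,3.3,0.2],"rotation":[0,0,0.44],"hand":2.2},{"slide":[-0.65,3.9,0.2],"rotation":[0,0,0.53],"hand":2.2},{"slide":[-1.0,4.5,0.2],"rotation":[0,0,0.61],"hand":2.2},{"slide":[-1.4,5.0,0.2],"rotation":[0,0,0.7],"hand":2.2},{"slide":[-1.4,5.0,0.2],"rotation":[0,0,0.7],"hand":2.2}]'
python3 arc.py 152 147 144 142 140 138 136 134 132 130 128 126 124
```

```text
time_s: 9.4
tcp_pos: [0.4964, 0.0545, 0.0781]
ee_rot: [[-0.921, 0.389, 0.001], [0.389, 0.921, 0.0], [-0.0, 0.0, -1.0]]
ft_force: [-1.7, -1.0, 1.1]
finger_gap: 0.0221
finger_force: 0.5
now r,ang 0.0789 157.5 sleeve~ 0.745 F [-1.7 -1.   1.1] tang 1.6 gap 0.022109051126689552
152.0 [-0.12  0.75  0.  ] rz 0.09
147.0 [-0.21  1.43  0.  ] rz 0.177
144.0 [-0.29  1.83  0.  ] rz 0.229
142.0 [-0.36  2.09  0.  ] rz 0.264
140.0 [-0.43  2.35  0.  ] rz 0.299
138.0 [-0.52  2.61  0.  ] rz 0.334
136.0 [-0.61  2.87  0.  ] rz 0.369
134.0 [-0.72  3.12  0.  ] rz 0.404
132.0 [-0.83  3.37  0.  ] rz 0.439
130.0 [-0.95  3.61  0.  ] rz 0.474
128.0 [-1.08  3.85  0.  ] rz 0.508
126.0 [-1.21  4.09  0.  ] rz 0.543
124.0 [-1.36  4.32  0.  ] rz 0.578
```

```bash
python3 -m handwheel '[{"slide":[-0.1,0.4,0],"rotation":[0,0,0.04],"hand":2.2},{"slide":[-0.1,0.75,0],"rotation":[0,0,0.09],"hand":2.2},{"slide":[-0.2,1.1,0],"rotation":[0,0,0.13],"hand":2.2},{"slide":[-0.2,1.4,0],"rotation":[0,0,0.18],"hand":2.2},{"slide":[-0.3,1.8,0],"rotation":[0,0,0.23],"hand":2.2},{"slide":[-0.35,2.1,0],"rotation":[0,0,0.26],"hand":2.2},{"slide":[-0.45,2.35,0],"rotation":[0,0,0.3],"hand":2.2},{"slide":[-0.5,2.6,0],"rotation":[0,0,0.33],"hand":2.2},{"slide":[-0.5,2.6,0],"rotation":[0,0,0.33],"hand":2.2},{"slide":[-0.5,2.6,0],"rotation":[0,0,0.33],"hand":2.2}]'
python3 arc.py 140 138 136 134 132 130 128 126
```

```text
time_s: 10.4
tcp_pos: [0.51, 0.0758, 0.0775]
ee_rot: [[-0.746, 0.666, -0.002], [0.666, 0.746, -0.0], [0.001, -0.001, -1.0]]
ft_force: [-5.4, -2.6, 5.0]
finger_gap: 0.022
finger_force: 2.5
now r,ang 0.0785 139.1 sleeve~ 1.067 F [-5.4 -2.6  5. ] tang 5.5 gap 0.02204649716225968
140.0 [-0.05 -0.12  0.  ] rz -0.031
138.0 [-0.05  0.15 -0.  ] rz 0.004
136.0 [-0.06  0.42 -0.  ] rz 0.039
134.0 [-0.07  0.69 -0.  ] rz 0.074
132.0 [-0.1   0.96 -0.  ] rz 0.109
130.0 [-0.13  1.23 -0.  ] rz 0.144
128.0 [-0.17  1.5  -0.  ] rz 0.179
126.0 [-0.23  1.77 -0.  ] rz 0.214
```

```bash
python3 -m handwheel '[{"slide":[0,0.2,0],"rotation":[0,0,0.02],"hand":2.2},{"slide":[-0.05,0.4,0],"rotation":[0,0,0.04],"hand":2.2},{"slide":[-0.05,0.6,0],"rotation":[0,0,0.06],"hand":2.2},{"slide":[-0.1,0.8,0],"rotation":[0,0,0.09],"hand":2.2},{"slide":[-0.1,0.8,0],"rotation":[0,0,0.09],"hand":2.2}]'
python3 arc.py ;python3 -m handwheel '[{"slide":[0,0.2,0],"rotation":[0,0,0.02],"hand":2.2},{"slide":[-0.05,0.4,0],"rotation":[0,0,0.04],"hand":2.2},{"slide":[-0.05,0.4,0],"rotation":[0,0,0.04],"hand":2.2}]'
python3 arc.py
```

```text
time_s: 10.9
tcp_pos: [0.515, 0.0811, 0.0771]
ee_rot: [[-0.683, 0.731, -0.004], [0.731, 0.683, -0.0], [0.003, -0.003, -1.0]]
ft_force: [-6.1, -2.9, 4.2]
finger_gap: 0.0218
finger_force: 3.2
now r,ang 0.0785 133.8 sleeve~ 1.159 F [-6.1 -2.9  4.2] tang 6.4 gap 0.021776571777645862
time_s: 11.2
tcp_pos: [0.5176, 0.0833, 0.077]
ee_rot: [[-0.653, 0.757, -0.006], [0.757, 0.653, -0.0], [0.004, -0.004, -1.0]]
ft_force: [-7.8, -2.4, 4.8]
finger_gap: 0.0219
finger_force: 3.7
now r,ang 0.0784 131.3 sleeve~ 1.203 F [-7.8 -2.4  4.8] tang 7.5 gap 0.02192077052351107
```

```bash
python3 -m handwheel '[{"slide":[0,0.2,0],"rotation":[0,0,0.02],"hand":2.2},{"slide":[-0.05,0.4,0],"rotation":[0,0,0.05],"hand":2.2},{"slide":[-0.05,0.4,0],"rotation":[0,0,0.05],"hand":2.2}]'
python3 arc.py;python3 - <<'E'
from h import *
for n,(u,v) in dict(scene=(322,190),side=(306,185)).items():
    im=cam(n);cv2.imwrite(f"pics/{n}2.png",cv2.resize(im["color"][v-60:v+40,u-50:u+50],None,fx=4,fy=4,interpolation=2))
    m=cv2.cvtColor(im["color"],cv2.COLOR_BGR2HSV);W=cloud(im)
    k=(cv2.inRange(m,(5,150,80),(18,255,255))>0);P=W[k];P=P[(P[:,2]>.05)&(P[:,2]<.1)&(np.hypot(P[:,0]-.569,P[:,1]-.0244)<.1)&(np.hypot(P[:,0]-.569,P[:,1]-.0244)>.06)];print(n,P.mean(0) if len(P) else None,len(P))
a=np.hstack([cv2.imread("pics/scene2.png"),cv2.imread("pics/side2.png")]);cv2.imwrite("pics/b2.png",a)
E
```

```text
time_s: 11.5
tcp_pos: [0.5204, 0.0856, 0.0769]
ee_rot: [[-0.614, 0.789, -0.007], [0.789, 0.614, -0.0], [0.004, -0.006, -1.0]]
ft_force: [-8.9, -3.0, 4.8]
finger_gap: 0.0221
finger_force: 4.2
now r,ang 0.0784 128.6 sleeve~ 1.25 F [-8.9 -3.   4.8] tang 8.8 gap 0.022127063926089423
scene [0.50688885 0.07342354 0.08478117] 13
side [0.51054632 0.07941382 0.05368177] 7
```

View pics/b2.png

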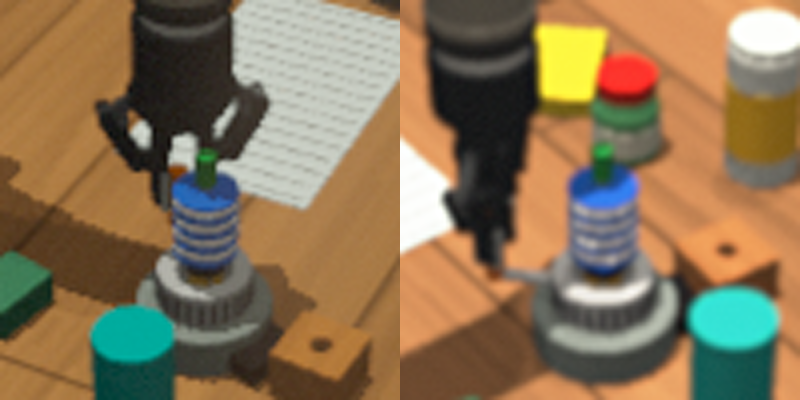

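The brush is upright and the jaws are on the shank. Backing off to check the knob's resting angle.

```bash
python3 -m handwheel '[{"slide":[0,0,0],"rotation":[0,0,0],"hand":4.5},{"slide":[0,0,0],"rotation":[0,0,0],"hand":4.5},{"slide":[0,0,-4],"rotation":[0,0,0],"hand":4.5},{"slide":[0,0,-8],"rotation":[0,0,0],"hand":4.5},{"slide":[0,0,-12],"rotation":[0,0,0],"hand":4.5},{"slide":[0,0,-16],"rotation":[0,0,0],"hand":6},{"slide":[0,0,-18],"rotation":[0,0,-0.15],"hand":8.5},{"slide":[0,0,-20],"rotation":[0,0,-0.3],"hand":8.5},{"slide":[0,0,-20],"rotation":[0,0,-0.45],"hand":8.5},{"slide":[0,0,-20],"rotation":[0,0,-0.6],"hand":8.5}]'; python3 - <<'E'
from h import *
im=cam("wrist");cv2.imwrite("pics/w4.png",im["color"])
m=cv2.cvtColor(im["color"],cv2.COLOR_BGR2HSV);W=cloud(im)
for nm,lo,hi in(("green",(45,80,40),(80,255,255)),("orange",(5,120,80),(20,255,255))):
    k=(cv2.inRange(m,lo,hi)>0);P=W[k]
    zt={"green":(.165,.18),"orange":(.094,.106)}[nm]
    P=P[(P[:,2]>zt[0])&(P[:,2]<zt[1])&(np.hypot(P[:,0]-.569,P[:,1]-.0244)<.1)];q=P.mean(0)
    print(nm,q,len(P),np.degrees(np.arctan2(q[1]-.0244,q[0]-.5693)))
s=get_state();R=np.array(s["ee_rot"]);p=s["tcp_pos"];print(p,100*R.T@(np.array([.49,-.24,.31])-p),np.degrees(np.arctan2(R[1,1],R[0,1])))
E
```

```text
time_s: 12.6
tcp_pos: [0.5251, 0.0871, 0.279]
ee_rot: [[-0.955, 0.298, 0.005], [0.298, 0.955, 0.002], [-0.004, 0.004, -1.0]]
ft_force: [-0.6, 0.9, -0.7]
finger_gap: 0.0853
finger_force: 0.0
green [0.56923388 0.02665664 0.17073478] 204 91.67822129326285
orange [0.51088849 0.07730509 0.10028855] 154 137.831904313495
[0.52480799 0.08699793 0.2785502 ] [ -6.31036624 -32.26549774  -3.22494461] 72.8787979161243
```

The knob rests at about 138°, a sleeve angle of only about 1.07. That is barely gripping, so I'll tighten further.

```bash
python3 arc.py 138
```

```text
now r,ang 0.0768 125.4 sleeve~ 1.305 F [-0.1  0.8 -0.3] tang -0.4 gap 0.0849617785184346
138.0 [ 0.98 -1.39 -0.01] rz 0.434
```

```bash
python3 -m handwheel '[{"slide":[0.5,-0.7,4],"rotation":[0,0,0.15],"hand":4},{"slide":[1,-1.4,8],"rotation":[0,0,0.3],"hand":4},{"slide":[1,-1.4,11],"rotation":[0,0,0.43],"hand":4},{"slide":[1,-1.4,14],"rotation":[0,0,0.43],"hand":4},{"slide":[1,-1.4,17],"rotation":[0,0,0.43],"hand":4},{"slide":[1,-1.4,19],"rotation":[0,0,0.43],"hand":4},{"slide":[1,-1.4,20.3],"rotation":[0,0,0.43],"hand":4},{"slide":[1,-1.4,20.3],"rotation":[0,0,0.43],"hand":3},{"slide":[1,-1.4,20.3],"rotation":[0,0,0.43],"hand":1},{"slide":[1,-1.4,20.3],"rotation":[0,0,0.43],"hand":1}]';python3 arc.py 136 134 132 130 128
```

```text
time_s: 13.65
tcp_pos: [0.5107, 0.0761, 0.0752]
ee_rot: [[-0.739, 0.674, 0.002], [0.674, 0.739, 0.001], [-0.001, 0.002, -1.0]]
ft_force: [0.7, -0.6, -1.3]
finger_gap: 0.0143
finger_force: 58.4
now r,ang 0.0782 138.5 sleeve~ 1.076 F [ 0.7 -0.6 -1.3] tang -0.1 gap 0.014331556236718954
136.0 [-0.02  0.35  0.  ] rz 0.028
134.0 [-0.03  0.62  0.  ] rz 0.063
132.0 [-0.05  0.89  0.  ] rz 0.098
130.0 [-0.08  1.16  0.  ] rz 0.133
128.0 [-0.12  1.43  0.  ] rz 0.168
```

```bash
python3 -m handwheel '[{"slide":[0,0.2,0],"rotation":[0,0,0.02],"hand":1},{"slide":[0,0.4,0],"rotation":[0,0,0.04],"hand":1},{"slide":[-0.05,0.6,0],"rotation":[0,0,0.06],"hand":1},{"slide":[-0.05,0.8,0],"rotation":[0,0,0.09],"hand":1},{"slide":[-0.05,1,0],"rotation":[0,0,0.11],"hand":1},{"slide":[-0.05,1,0],"rotation":[0,0,0.11],"hand":1}]';python3 arc.py 132 130 128 126 124
```

```text
time_s: 14.25
tcp_pos: [0.5165, 0.0823, 0.0751]
ee_rot: [[-0.659, 0.752, -0.001], [0.752, 0.659, -0.0], [0.001, -0.001, -1.0]]
ft_force: [-3.4, -3.6, 7.1]
finger_gap: 0.0145
finger_force: 59.6
now r,ang 0.0783 132.4 sleeve~ 1.184 F [-3.4 -3.6  7.1] tang 5.0 gap 0.014523980075439749
132.0 [-0.03  0.05 -0.  ] rz -0.014
130.0 [-0.03  0.32 -0.  ] rz 0.021
128.0 [-0.05  0.6  -0.  ] rz 0.056
126.0 [-0.06  0.87 -0.  ] rz 0.091
124.0 [-0.09  1.14 -0.  ] rz 0.126
```

```bash
python3 -m handwheel '[{"slide":[0,0.3,0],"rotation":[0,0,0.02],"hand":1},{"slide":[-0.05,0.6,0],"rotation":[0,0,0.05],"hand":1},{"slide":[-0.05,0.9,0],"rotation":[0,0,0.09],"hand":1},{"slide":[-0.1,1.1,0],"rotation":[0,0,0.12],"hand":1},{"slide":[-0.1,1.1,0],"rotation":[0,0,0.12],"hand":1},{"slide":[-0.1,1.1,0],"rotation":[0,0,0.12],"hand":1}]';python3 arc.py 122 120 118
```

```text
time_s: 14.85
tcp_pos: [0.524, 0.0884, 0.0751]
ee_rot: [[-0.564, 0.826, -0.004], [0.826, 0.564, 0.0], [0.002, -0.004, -1.0]]
ft_force: [-8.7, -4.2, 11.3]
finger_gap: 0.0145
finger_force: 60.1
now r,ang 0.0785 125.3 sleeve~ 1.307 F [-8.7 -4.2 11.3] tang 9.5 gap 0.01450628151391021
122.0 [-0.05  0.45 -0.  ] rz 0.04
120.0 [-0.07  0.72 -0.  ] rz 0.075
118.0 [-0.09  0.99 -0.  ] rz 0.11
```

```bash
python3 -m handwheel '[{"slide":[0,0,0],"rotation":[0,0,0],"hand":2.5},{"slide":[0,0,0],"rotation":[0,0,0],"hand":4.5},{"slide":[0,0,-3],"rotation":[0,0,0],"hand":4.5},{"slide":[0,0,-7],"rotation":[0,0,0],"hand":4.5},{"slide":[0,0,-12],"rotation":[0,0,0],"hand":4.5},{"slide":[0,0,-16],"rotation":[0,0,0],"hand":6},{"slide":[0,0,-19],"rotation":[0,0,-0.15],"hand":8.5},{"slide":[0,0,-20],"rotation":[0,0,-0.3],"hand":8.5},{"slide":[0,0,-20],"rotation":[0,0,-0.45],"hand":8.5},{"slide":[0,0,-20],"rotation":[0,0,-0.6],"hand":8.5}]'; cat > look.py <<'E'
from h import *
im=cam("wrist");cv2.imwrite("pics/w4.png",im["color"])
m=cv2.cvtColor(im["color"],cv2.COLOR_BGR2HSV);W=cloud(im)
for nm,lo,hi in(("green",(45,80,40),(80,255,255)),("orange",(5,120,80),(20,255,255))):
    k=(cv2.inRange(m,lo,hi)>0);P=W[k]
    zt={"green":(.165,.18),"orange":(.094,.106)}[nm]
    P=P[(P[:,2]>zt[0])&(P[:,2]<zt[1])&(np.hypot(P[:,0]-.569,P[:,1]-.0244)<.1)];q=P.mean(0) if len(P) else np.zeros(3)
    print(nm,q,len(P),np.degrees(np.arctan2(q[1]-.0244,q[0]-.5693))%360)
E
python3 look.py
```

```text
time_s: 15.85
tcp_pos: [0.5268, 0.091, 0.2756]
ee_rot: [[-0.935, 0.355, 0.003], [0.355, 0.935, 0.003], [-0.002, 0.004, -1.0]]
ft_force: [0.2, 0.5, 0.5]
finger_gap: 0.085
finger_force: 0.0
green [0.56901789 0.02695102 0.17061654] 216 96.31049875596035
orange [0.51106863 0.07760611 0.10040391] 155 137.58199817399844
```

```bash
cat >> look.py <<'E'
from scipy.optimize import least_squares
f=W.reshape(-1,3);f=f[np.hypot(f[:,0]-.569,f[:,1]-.0245)<.06]
for lo,hi in((.030,.040),(.062,.0685)):
    b=f[(f[:,2]>lo)&(f[:,2]<hi)][:,:2];print(lo,[np.round(v,1) for v in cv2.minEnclosingCircle((b*1000).astype(np.float32))],len(b))
E
python3 look.py
python3 - <<'E'
from h import *
for n in("scene","side"):
    im=cam(n);m=cv2.cvtColor(im["color"],cv2.COLOR_BGR2HSV);W=cloud(im)
    k=(cv2.inRange(m,(5,150,80),(18,255,255))>0);P=W[k];r=np.hypot(P[:,0]-.569,P[:,1]-.0244);P=P[(P[:,2]>.06)&(P[:,2]<.105)&(r<.1)&(r>.06)]
    c=np.array(im["position"])[:2];q=P.mean(0)[:2] if len(P) else c;d=(q-c)/np.linalg.norm(q-c);q=q+.0065*d
    print(n,q,len(P),np.degrees(np.arctan2(*(q-[.5693,.0244])[::-1])))
E
```

```text
green [0.56842241 0.02606834 0.17060407] 223 117.74567441416572
orange [0.51089971 0.07759698 0.10023353] 155 137.6695265113881
0.03 [array([569. ,  25.9]), np.float64(51.7)] 1450
0.062 [array([568.9,  25.4]), np.float64(35.4)] 908
scene [0.50814739 0.07604751] 50 139.8166506062518
side [0.51141075 0.0771965 ] 76 137.6343723332284
```

The knob hardly moved because the fingers give sideways. I'll grip it with the fingers along the radius, which is stiff in the tangential direction, and push harder.

```bash
python3 - <<'E'
from h import *
s=get_state();R=np.array(s["ee_rot"]);p=np.array(s["tcp_pos"]);print(np.round(s["q"],2),100*R.T@(np.array([.5107,.0766,.077])-p),np.degrees(np.arctan2(R[1,1],R[0,1])))
E
python3 -m handwheel '[{"slide":[0.9,-1.9,0],"rotation":[0,0,-0.15],"hand":4},{"slide":[0.9,-1.9,0],"rotation":[0,0,-0.3],"hand":4},{"slide":[0.9,-1.9,0],"rotation":[0,0,-0.45],"hand":4},{"slide":[0.9,-1.9,0],"rotation":[0,0,-0.6],"hand":4},{"slide":[0.9,-1.9,2],"rotation":[0,0,-0.75],"hand":4},{"slide":[0.9,-1.9,4],"rotation":[0,0,-0.9],"hand":4},{"slide":[0.9,-1.9,6],"rotation":[0,0,-1.05],"hand":4},{"slide":[0.9,-1.9,8],"rotation":[0,0,-1.2],"hand":4},{"slide":[0.9,-1.9,8],"rotation":[0,0,-1.2],"hand":4},{"slide":[0.9,-1.9,8],"rotation":[0,0,-1.2],"hand":4}]'
python3 - <<'E'
from h import *
s=get_state();R=np.array(s["ee_rot"]);p=np.array(s["tcp_pos"]);print(np.round(s["q"],2),100*R.T@(np.array([.5107,.0766,.077])-p),np.degrees(np.arctan2(R[1,1],R[0,1])))
E
```

```text
[-0.85  0.2   0.7   1.79 -0.14  1.2   1.09] [ 0.95888309 -1.85239981 19.75466847] 68.64401697204195
time_s: 17.05
tcp_pos: [0.5108, 0.0751, 0.1945]
ee_rot: [[-0.678, -0.735, 0.0], [-0.735, 0.678, -0.0], [-0.0, -0.0, -1.0]]
ft_force: [0.8, 0.4, 0.1]
finger_gap: 0.04
finger_force: 0.0
[-0.69  0.23  0.54  1.92 -0.14  1.02  2.3 ] [-0.10557902  0.11212402 11.75443699] 137.29986787499143
```

```bash
python3 -m handwheel '[{"slide":[-0.1,0.1,3],"rotation":[0,0,0],"hand":4},{"slide":[-0.1,0.1,6],"rotation":[0,0,0],"hand":4},{"slide":[-0.1,0.1,9],"rotation":[0,0,0],"hand":4},{"slide":[-0.1,0.1,11],"rotation":[0,0,0],"hand":4},{"slide":[-0.1,0.1,11.7],"rotation":[0,0,0],"hand":4},{"slide":[-0.1,0.1,11.7],"rotation":[0,0,0],"hand":4},{"slide":[-0.1,0.1,11.7],"rotation":[0,0,0],"hand":2},{"slide":[-0.1,0.1,11.7],"rotation":[0,0,0],"hand":1},{"slide":[-0.1,0.1,11.7],"rotation":[0,0,0],"hand":1},{"slide":[-0.1,0.1,11.7],"rotation":[0,0,0],"hand":1}]'
python3 arc.py
python3 -m handwheel '[{"slide":[-0.2,0,0],"rotation":[0,0,0.02],"hand":1},{"slide":[-0.4,0,0],"rotation":[0,0,0.05],"hand":1},{"slide":[-0.4,0,0],"rotation":[0,0,0.05],"hand":1}]'
python3 arc.py
```

```text
time_s: 18.05
tcp_pos: [0.5114, 0.0771, 0.079]
ee_rot: [[-0.675, -0.738, 0.002], [-0.738, 0.675, 0.002], [-0.003, -0.0, -1.0]]
ft_force: [-1.9, 0.4, 7.4]
finger_gap: 0.0147
finger_force: 58.4
now r,ang 0.0783 137.7 sleeve~ 1.091 F [-1.9  0.4  7.4] tang 1.0 gap 0.014658677704664098
time_s: 18.35
tcp_pos: [0.5133, 0.0793, 0.0789]
ee_rot: [[-0.711, -0.703, 0.0], [-0.703, 0.711, 0.001], [-0.001, 0.0, -1.0]]
ft_force: [-3.5, -0.6, 9.5]
finger_gap: 0.0147
finger_force: 58.7
now r,ang 0.0784 135.6 sleeve~ 1.128 F [-3.5 -0.6  9.5] tang 2.9 gap 0.014652938887281083
```

```bash
python3 -m handwheel '[{"slide":[-0.2,0,0],"rotation":[0,0,0.03],"hand":1},{"slide":[-0.4,0,0],"rotation":[0,0,0.05],"hand":1},{"slide":[-0.6,0,0],"rotation":[0,0,0.08],"hand":1},{"slide":[-0.6,0,0],"rotation":[0,0,0.08],"hand":1}]'
python3 arc.py
python3 -m handwheel '[{"slide":[-0.2,0,0],"rotation":[0,0,0.03],"hand":1},{"slide":[-0.4,0,0],"rotation":[0,0,0.05],"hand":1},{"slide":[-0.6,0,0],"rotation":[0,0,0.08],"hand":1},{"slide":[-0.6,0,0],"rotation":[0,0,0.08],"hand":1}]'
python3 arc.py
```

```text
time_s: 18.75
tcp_pos: [0.5175, 0.0833, 0.0789]
ee_rot: [[-0.765, -0.644, -0.0], [-0.644, 0.765, 0.0], [-0.0, 0.0, -1.0]]
ft_force: [-3.9, -1.8, 10.2]
finger_gap: 0.0143
finger_force: 58.8
now r,ang 0.0785 131.3 sleeve~ 1.202 F [-3.9 -1.8 10.2] tang 4.1 gap 0.014303895888233609
time_s: 19.15
tcp_pos: [0.5219, 0.087, 0.079]
ee_rot: [[-0.813, -0.582, -0.001], [-0.582, 0.813, 0.0], [0.0, 0.0, -1.0]]
ft_force: [-4.2, -1.3, 10.7]
finger_gap: 0.0147
finger_force: 58.8
now r,ang 0.0786 127.2 sleeve~ 1.275 F [-4.2 -1.3 10.7] tang 4.1 gap 0.014682707170738978
```

```bash
python3 - <<'E'
from h import *
for n,(u,v) in dict(scene=(318,185),side=(302,190)).items():
    im=cam(n);cv2.imwrite(f"pics/{n}3.png",cv2.resize(im["color"][v-45:v+35,u-40:u+40],None,fx=5,fy=5,interpolation=2))
a=np.hstack([cv2.imread("pics/scene3.png"),cv2.imread("pics/side3.png")]);cv2.imwrite("pics/b3.png",a)
E
python3 -m handwheel '[{"slide":[0,0,0],"rotation":[0,0,0],"hand":2.5},{"slide":[0,0,0],"rotation":[0,0,0],"hand":4},{"slide":[0,0,-3],"rotation":[0,0,0],"hand":4.5},{"slide":[0,0,-7],"rotation":[0,0,0],"hand":4.5},{"slide":[0,0,-12],"rotation":[0,0,0],"hand":4.5},{"slide":[0,0,-15],"rotation":[0,0,0],"hand":6},{"slide":[0,0,-17],"rotation":[0,0,0.15],"hand":8.5},{"slide":[0,0,-17],"rotation":[0,0,0.15],"hand":8.5}]'; python3 look.py
```

```text
time_s: 20.05
tcp_pos: [0.5242, 0.0878, 0.2506]
ee_rot: [[-0.892, -0.452, 0.007], [-0.452, 0.892, 0.003], [-0.007, -0.001, -1.0]]
ft_force: [0.1, 0.6, -0.3]
finger_gap: 0.0841
finger_force: 0.0
green [0.56830947 0.02534278 0.17077861] 301 136.41500202864393
orange [0.51134322 0.07700946 0.10034607] 189 137.7688410256951
0.03 [array([569.2,  25.3]), np.float64(52.0)] 1785
0.062 [array([569.2,  25.5]), np.float64(35.9)] 1128
```

View pics/b3.png

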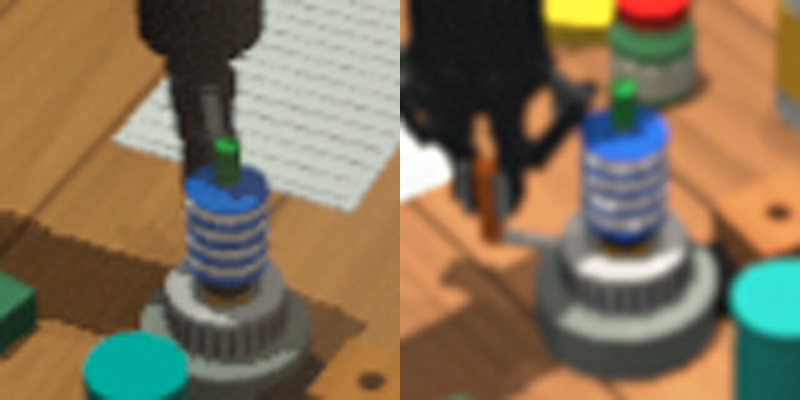

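In this push the pads slid past the knob (487,200 in the crop), so the knob stayed put at 138°. I'll close the fingers and push with their stiff edge instead.

```bash
cat > go.py <<'E'
import sys
from h import *
# go.py x y z yaw_deg_of_tool_y -> slide & rz
x,y,z,a=map(float,sys.argv[1:])
s=get_state();R=np.array(s["ee_rot"]);p=np.array(s["tcp_pos"])
yaw=np.degrees(np.arctan2(R[1,1],R[0,1]))
print("slide",(100*R.T@(np.array([x,y,z])-p)).round(2),"rz",round(-np.radians((a-yaw+180)%360-180),3),"q",np.round(s["q"],2))
E
python3 go.py .494 .058 .077 138
```

```text
slide [ 3.99 -1.34 17.14] rz -0.366 q [-0.8   0.21  0.64  1.83 -0.14  1.14  1.93]
```

```bash
python3 -m handwheel '[{"slide":[4,-1.3,0],"rotation":[0,0,-0.15],"hand":0},{"slide":[4,-1.3,0],"rotation":[0,0,-0.3],"hand":0},{"slide":[4,-1.3,3],"rotation":[0,0,-0.37],"hand":0},{"slide":[4,-1.3,7],"rotation":[0,0,-0.37],"hand":0},{"slide":[4,-1.3,10],"rotation":[0,0,-0.37],"hand":0},{"slide":[4,-1.3,13],"rotation":[0,0,-0.37],"hand":0},{"slide":[4,-1.3,16],"rotation":[0,0,-0.37],"hand":0},{"slide":[4,-1.3,17],"rotation":[0,0,-0.37],"hand":0},{"slide":[4,-1.3,17],"rotation":[0,0,-0.37],"hand":0},{"slide":[4,-1.3,17],"rotation":[0,0,-0.37],"hand":0}]'
python3 go.py .511 .077 .077 138
python3 -m handwheel '[{"slide":[-0.3,0,0],"rotation":[0,0,0],"hand":0},{"slide":[-0.6,0,0],"rotation":[0,0,0],"hand":0},{"slide":[-0.8,0,0],"rotation":[0,0,0],"hand":0},{"slide":[-0.8,0,0],"rotation":[0,0,0],"hand":0}]'
python3 go.py .511 .077 .077 138
```

```text
time_s: 21.1
tcp_pos: [0.4927, 0.0577, 0.0778]
ee_rot: [[-0.667, -0.745, 0.001], [-0.745, 0.667, 0.0], [-0.001, -0.001, -1.0]]
ft_force: [0.0, -0.3, 0.4]
finger_gap: 0.0002
finger_force: 0.0
slide [-2.66 -0.07  0.08] rz 0.003 q [-0.66  0.37  0.55  2.07 -0.28  0.76  2.47]
time_s: 21.5
tcp_pos: [0.4981, 0.0642, 0.0778]
ee_rot: [[-0.667, -0.745, 0.001], [-0.745, 0.667, 0.001], [-0.001, -0.001, -1.0]]
ft_force: [-0.7, 0.4, -1.0]
finger_gap: 0.0
finger_force: 0.0
slide [-1.81 -0.1   0.08] rz 0.003 q [-0.66  0.38  0.54  2.06 -0.28  0.77  2.46]
```

```bash
for i in 1 2 3; do python3 -m handwheel '[{"slide":[-0.15,0,0],"rotation":[0,0,0],"hand":0},{"slide":[-0.3,0,0],"rotation":[0,0,0],"hand":0},{"slide":[-0.3,0,0],"rotation":[0,0,0],"hand":0}]' | egrep "tcp_pos|ft_force"; done; python3 go.py .511 .077 .077 138
```

```text
tcp_pos: [0.4985, 0.0646, 0.0771]
ft_force: [-2.8, -3.2, 4.2]
tcp_pos: [0.4999, 0.0665, 0.0771]
ft_force: [-3.6, -3.9, 4.7]
tcp_pos: [0.5016, 0.0685, 0.077]
ft_force: [-5.3, -4.3, 4.4]
slide [-1.26 -0.13 -0.01] rz 0.001 q [-0.67  0.4   0.54  2.05 -0.29  0.78  2.46]
```

```bash
for i in 1 2 3 4; do python3 -m handwheel '[{"slide":[-0.15,0,0],"rotation":[0,0,0.015],"hand":0},{"slide":[-0.3,0,0],"rotation":[0,0,0.03],"hand":0},{"slide":[-0.3,0,0],"rotation":[0,0,0.03],"hand":0}]' | egrep "tcp_pos|ft_force"; done; python3 look.py
```

```text
tcp_pos: [0.5032, 0.0707, 0.0769]
ft_force: [-5.5, -4.9, 4.8]
tcp_pos: [0.5047, 0.0727, 0.0767]
ft_force: [-6.6, -5.7, 6.1]
tcp_pos: [0.5063, 0.0747, 0.0766]
ft_force: [-7.5, -5.3, 7.3]
tcp_pos: [0.5079, 0.0767, 0.0765]
ft_force: [-8.2, -6.0, 7.7]
green [0. 0. 0.] 0 182.45417518592996
orange [0.52062139 0.08751397 0.10069791] 179 127.64231983611158
0.03 [array([568.4,  24.7]), np.float64(51.9)] 5322
0.062 [array([565.4,  22.7]), np.float64(35.4)] 3799
```

```bash
python3 -m handwheel '[{"slide":[0.5,0,0],"rotation":[0,0,0],"hand":0},{"slide":[1,0,0],"rotation":[0,0,0],"hand":0},{"slide":[2,0,0],"rotation":[0,0,0],"hand":0},{"slide":[3,0,-4],"rotation":[0,0,0],"hand":0},{"slide":[3,0,-8],"rotation":[0,0,0.1],"hand":0},{"slide":[3,0,-12],"rotation":[0,0,0.2],"hand":2},{"slide":[3,0,-16],"rotation":[0,0,0.3],"hand":4},{"slide":[3,0,-18],"rotation":[0,0,0.45],"hand":6},{"slide":[3,0,-18],"rotation":[0,0,0.55],"hand":8.5},{"slide":[3,0,-18],"rotation":[0,0,0.65],"hand":8.5}]'|egrep "time|tcp|force"; python3 look.py; python3 go.py .503 -.253 .20 90
```

```text
time_s: 24.65
tcp_pos: [0.4906, 0.0598, 0.2588]
ft_force: [0.4, -0.6, 0.0]
finger_force: 0.0
green [0.56773749 0.02476867 0.17056669] 242 166.72405250709915
orange [0.51095574 0.07701117 0.10031852] 166 137.9578548529789
0.03 [array([569.3,  24.7]), np.float64(51.8)] 1555
0.062 [array([568.6,  25.4]), np.float64(35.6)] 978
slide [  0.75 -31.3    5.76] rz 0.064 q [-0.91  0.13  0.77  1.9  -0.1   1.15  1.54]
```

The sleeve springs back to the same rest (about 1.08) after a 10 N push, so it is tight. On to the tumblers.

```bash
python3 -m handwheel '[{"slide":[0.7,-5,-1],"rotation":[0,0,0.06],"hand":8.5},{"slide":[0.7,-10,-1],"rotation":[0,0,0.06],"hand":8.5},{"slide":[0.7,-15,-1],"rotation":[0,0,0.06],"hand":8.5},{"slide":[0.7,-20,-1],"rotation":[0,0,0.06],"hand":8.5},{"slide":[0.7,-25,-1],"rotation":[0,0,0.06],"hand":8.5},{"slide":[0.7,-30,-1],"rotation":[0,0,0.06],"hand":8.5},{"slide":[0.7,-31.3,-1],"rotation":[0,0,0.06],"hand":8.5},{"slide":[0.7,-31.3,-1],"rotation":[0,0,0.06],"hand":8.5},{"slide":[0.7,-31.3,-1],"rotation":[0,0,0.06],"hand":8.5}]'|egrep "time|tcp|force"
cat > tops.py <<'E'
from h import *
# circles of flat tops at given height in a view
def tops(im,z=.110,tol=.0035):
    W=cloud(im);k=((np.abs(W[...,2]-z)<tol)).astype(np.uint8)
    k=cv2.morphologyEx(k,cv2.MORPH_OPEN,np.ones((3,3)))
    n,l,st,c=cv2.connectedComponentsWithStats(k)
    for i in range(1,n):
        if st[i,4]>150:
            P=W[l==i];(x,y),r=cv2.minEnclosingCircle((P[:,:2]*1000).astype(np.float32))
            print("  ctr",np.round([x,y],1),"r",round(r,1),"mean",(P[:,:2].mean(0)*1000).round(1),"bgr",im["color"][l==i].mean(0).round(),"px",c[i].round())
if __name__=="__main__":
    import sys
    for n in sys.argv[1:]: print(n);tops(cam(n))
E
python3 tops.py wrist scene side;python3 go.py .503 -.253 .07 90
```

```text
time_s: 25.6
tcp_pos: [0.5047, -0.2528, 0.2671]
ft_force: [-0.3, -0.2, -0.1]
finger_force: 0.0
wrist
  ctr [ 481.7 -426.6] r 29.7 mean [ 481.7 -425.8] bgr [ 10. 199. 233.] px [158. 165.]
  ctr [ 504.  -251.6] r 28.9 mean [ 503.2 -251.6] bgr [172. 182. 179.] px [324. 187.]
  ctr [ 533.3 -520.1] r 34.2 mean [ 532.4 -520.4] bgr [20. 20. 19.] px [ 81. 210.]
  ctr [ 529.6 -334.1] r 29.3 mean [ 529.  -333.7] bgr [ 20.  16. 183.] px [248. 209.]
  ctr [ 578.5 -106. ] r 29.4 mean [ 571.9 -102.7] bgr [184. 199.  11.] px [455. 248.]
  ctr [ 603.5 -520.6] r 34.6 mean [ 602.3 -520.5] bgr [20. 19. 20.] px [ 94. 267.]
scene
  ctr [ 577.3 -106.7] r 30.7 mean [ 577.3 -108.7] bgr [155. 170.  10.] px [304. 213.]
  ctr [ 503.5 -252.5] r 30.1 mean [ 503.6 -252.8] bgr [133. 145. 145.] px [252. 238.]
  ctr [ 529. -336.] r 30.3 mean [ 529.7 -337. ] bgr [  3.   5. 155.] px [242. 264.]
  ctr [ 482.1 -428.9] r 29.6 mean [ 483.7 -428.8] bgr [  1. 169. 206.] px [204. 284.]
side
  ctr [ 579.2 -109.1] r 29.6 mean [ 576.7 -109.4] bgr [215. 229.  57.] px [339. 205.]
  ctr [ 502.8 -252. ] r 30.3 mean [ 501.8 -254.4] bgr [187. 200. 205.] px [354. 252.]
  ctr [ 527.  -334.5] r 31.0 mean [ 527.9 -336.4] bgr [ 30.  29. 207.] px [386. 268.]
  ctr [ 482.1 -428.5] r 29.8 mean [ 480.9 -428.3] bgr [ 61. 228. 253.] px [400. 306.]
slide [ 0.22 -0.19 19.71] rz 0.014 q [-0.34  0.33  0.93  1.73 -0.28  1.22  2.24]
```

```bash
python3 -m handwheel '[{"slide":[0.1,0,1],"rotation":[0,0,0.14],"hand":8.5},{"slide":[0.1,0,3],"rotation":[0,0,0.28],"hand":8.5},{"slide":[0.1,0,5],"rotation":[0,0,0.42],"hand":8.5},{"slide":[0.1,0,7],"rotation":[0,0,0.56],"hand":8.5},{"slide":[0.1,0,9],"rotation":[0,0,0.7],"hand":8.5},{"slide":[0.1,0,11],"rotation":[0,0,0.8],"hand":8.5},{"slide":[0.1,0,13],"rotation":[0,0,0.8],"hand":8.5},{"slide":[0.1,0,13],"rotation":[0,0,0.8],"hand":8.5}]'|egrep "time|tcp|ft_force"; python3 go.py .5035 -.252 .077 45; python3 tops.py wrist
```

```text
time_s: 26.55
tcp_pos: [0.5025, -0.2505, 0.1349]
ft_force: [0.1, -0.9, 0.4]
slide [-0.21 -0.03  5.79] rz -0.001 q [-0.36  0.55  1.    1.88 -0.55  1.02  1.67]
wrist
  ctr [ 578.5 -106.6] r 30.0 mean [ 577.  -107.1] bgr [167. 181.  10.] px [591. 157.]
  ctr [ 503.5 -251.5] r 28.8 mean [ 502.5 -250.3] bgr [140. 149. 147.] px [324. 237.]
  ctr [ 516.  -319.4] r 20.7 mean [ 513.7 -320.1] bgr [ 13.  11. 167.] px [261. 318.]
  ctr [ 485.3 -423.5] r 26.9 mean [ 492.4 -418.4] bgr [ 10. 171. 212.] px [150. 380.]
```

```bash
python3 -m handwheel '[{"slide":[-0.2,0,1.5],"rotation":[0,0,0],"hand":8.5},{"slide":[-0.2,0,3],"rotation":[0,0,0],"hand":8.5},{"slide":[-0.2,0,4.5],"rotation":[0,0,0],"hand":8.5},{"slide":[-0.2,0,5.8],"rotation":[0,0,0],"hand":8.5},{"slide":[-0.2,0,5.8],"rotation":[0,0,0],"hand":8.5},{"slide":[-0.2,0,5.8],"rotation":[0,0,0],"hand":6.5},{"slide":[-0.2,0,5.8],"rotation":[0,0,0],"hand":4},{"slide":[-0.2,0,5.8],"rotation":[0,0,0],"hand":4},{"slide":[-0.2,0,5.8],"rotation":[0,0,0],"hand":4},{"slide":[-0.2,0,5.8],"rotation":[0,0,0],"hand":4}]'; python3 go.py .5035 -.252 .28 45;
```

```text
time_s: 27.6
tcp_pos: [0.5056, -0.2551, 0.0801]
ee_rot: [[-0.704, 0.71, 0.002], [0.71, 0.704, -0.0], [-0.001, 0.001, -1.0]]
ft_force: [-0.6, 0.3, 5.4]
finger_gap: 0.0575
finger_force: 64.0
slide [  0.34   0.09 -19.99] rz -0.004 q [-0.29  0.62  0.93  1.91 -0.63  0.92  1.73]
```

```bash
python3 go.py .572 .022 .29 45; python3 -m handwheel '[{"slide":[0,0,-2],"rotation":[0,0,0],"hand":4},{"slide":[0,0,-5],"rotation":[0,0,0],"hand":4},{"slide":[0,0,-9],"rotation":[0,0,0],"hand":4},{"slide":[0,0,-13],"rotation":[0,0,0],"hand":4},{"slide":[0,0,-17],"rotation":[0,0,0],"hand":4},{"slide":[0,0,-20],"rotation":[0,0,0],"hand":4},{"slide":[0,0,-21],"rotation":[0,0,0],"hand":4},{"slide":[0,0,-21],"rotation":[0,0,0],"hand":4}]'|egrep "time|tcp|force|gap";  python3 go.py .572 .022 .29 45
```

```text
slide [ 14.97  24.25 -20.98] rz -0.004 q [-0.29  0.62  0.93  1.91 -0.63  0.92  1.73]
time_s: 28.4
tcp_pos: [0.505, -0.2552, 0.2897]
ft_force: [-0.1, -0.2, -1.6]
finger_gap: 0.057
finger_force: 64.5
slide [ 1.496e+01  2.427e+01 -2.000e-02] rz -0.004 q [-0.47  0.41  1.15  1.7  -0.39  1.29  1.54]
```

```bash
python3 -m handwheel '[{"slide":[2,3,0],"rotation":[0,0,0],"hand":4},{"slide":[4,6.5,0],"rotation":[0,0,0],"hand":4},{"slide":[6,10,0],"rotation":[0,0,0],"hand":4},{"slide":[8,13,0],"rotation":[0,0,0],"hand":4},{"slide":[10,16.5,0],"rotation":[0,0,0],"hand":4},{"slide":[12,20,0],"rotation":[0,0,0],"hand":4},{"slide":[14,23,0],"rotation":[0,0,0],"hand":4},{"slide":[14.9,24.3,0],"rotation":[0,0,0],"hand":4},{"slide":[14.9,24.3,0],"rotation":[0,0,0],"hand":4},{"slide":[14.9,24.3,0],"rotation":[0,0,0],"hand":4}]'|egrep "time|tcp|force|gap";  python3 go.py .572 .022 .29 45
cat > held.py <<'E'
from m import *
import sys
# held tumbler axis & brush cap from scene+side (clouds)
zr=float(sys.argv[1])  # rim height
z0=zr+.015;z1=zr+.05
for n in("scene","side"):
    im=cam(n);cv2.imwrite(f"pics/h_{n}.png",cv2.resize(im["color"][80:240,230:400],None,fx=2.3,fy=2.3,interpolation=2))
    W=cloud(im).reshape(-1,3);r=np.hypot(W[:,0]-.569,W[:,1]-.025)
    Q=W[(W[:,2]>z0)&(W[:,2]<z1)&(r<.05)]
    f=least_squares(lambda x:np.hypot(Q[:,0]-x[0],Q[:,1]-x[1])-.029,Q[:,:2].mean(0)+.01*(Q[:,:2].mean(0)-np.array(im["position"])[:2]),loss="soft_l1",f_scale=.002)
    g=W[(W[:,2]>.149)&(W[:,2]<.172)&(r<.02)]
    c=np.array(im["position"])[:2];d=g[:,:2].mean(0)-c;d/=np.linalg.norm(d)
    B=W[(W[:,2]>.09)&(W[:,2]<.14)&(r<.03)]
    b=least_squares(lambda x:np.hypot(B[:,0]-x[0],B[:,1]-x[1])-.0245,B[:,:2].mean(0)+.015*d,loss="soft_l1",f_scale=.002)
    print(n,"tumbler",f.x.round(4),len(Q),"cap",(g[:,:2].mean(0)+.006*d).round(4),len(g),"bristle",b.x.round(4),len(B))
E
python3 held.py .21; python3 -c "
import cv2,numpy as np
cv2.imwrite('pics/h1.png',np.hstack([cv2.imread('pics/h_scene.png'),cv2.imread('pics/h_side.png')]))"
```

```text
time_s: 29.4
tcp_pos: [0.5715, 0.0202, 0.2882]
ft_force: [-0.5, -0.6, -1.6]
finger_gap: 0.0575
finger_force: 64.6
slide [ 0.09  0.17 -0.18] rz -0.006 q [-0.97  0.44  1.17  1.68 -0.42  1.3   1.06]
scene tumbler [0.5673 0.0234] 224 cap [0.5694 0.0245] 36 bristle [0.568  0.0263] 261
side tumbler [0.5684 0.0218] 256 cap [0.5706 0.0246] 53 bristle [0.5711 0.0255] 335
```

View pics/h1.png

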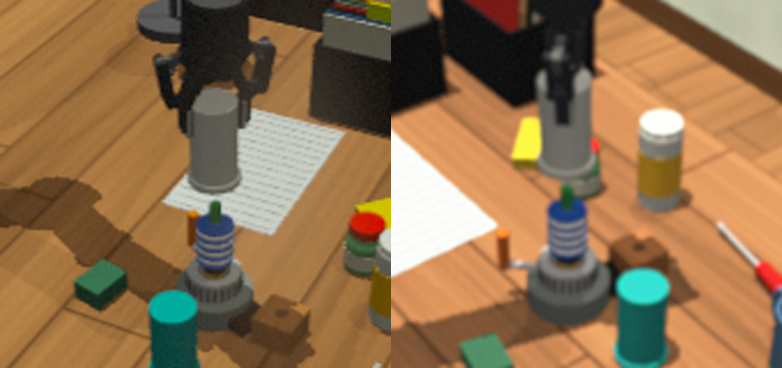

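The silver tumbler is over the brush: tumbler axis (0.568, 0.0225), cap (0.570, 0.0246). Nudging it across, then stroking.

```bash
python3 -m handwheel '[{"slide":[0,0.2,2],"rotation":[0,0,0],"hand":4},{"slide":[0,0.2,4],"rotation":[0,0,0],"hand":4},{"slide":[0,0.2,6],"rotation":[0,0,0],"hand":4},{"slide":[0,0.2,8],"rotation":[0,0,0],"hand":4},{"slide":[0,0.2,10],"rotation":[0,0,0],"hand":4},{"slide":[0,0.2,12],"rotation":[0,0,0],"hand":4},{"slide":[0,0.2,13],"rotation":[0,0,0],"hand":4},{"slide":[0,0.2,13.8],"rotation":[0,0,0],"hand":4},{"slide":[0,0.2,13.8],"rotation":[0,0,0],"hand":4},{"slide":[0,0.2,13.8],"rotation":[0,0,0],"hand":4}]'|egrep "time|tcp|force|gap"
```

```text
time_s: 30.5
tcp_pos: [0.5744, 0.0229, 0.152]
ft_force: [-1.3, -0.3, -0.7]
finger_gap: 0.0574
finger_force: 64.6
```

```bash
python3 -m handwheel '[{"slide":[0.2,0,0.25],"rotation":[0,0,0],"hand":4},{"slide":[0.2,0,0.4],"rotation":[0,0,0],"hand":4},{"slide":[0.2,0,0.4],"rotation":[0,0,0],"hand":4}]'|egrep "time|tcp|force|gap"
```

```text
time_s: 30.8
tcp_pos: [0.5725, 0.0251, 0.1474]
ft_force: [0.0, -0.3, -2.3]
finger_gap: 0.0575
finger_force: 64.6
```

```bash
python3 -m handwheel '[{"slide":[0,0,-2],"rotation":[0,0,0],"hand":4},{"slide":[0,0,-4],"rotation":[0,0,0],"hand":4},{"slide":[0,0,-6],"rotation":[0,0,0],"hand":4},{"slide":[0,0,-8],"rotation":[0,0,0],"hand":4},{"slide":[0,0,-8.6],"rotation":[0,0,0],"hand":4},{"slide":[0,0,-8.6],"rotation":[0,0,0],"hand":4},{"slide":[0,0,-8.6],"rotation":[0,0,0],"hand":4}]'|egrep "time|tcp|force|gap"
python3 -m handwheel '[{"slide":[0,0,2],"rotation":[0,0,0],"hand":4},{"slide":[0,0,4],"rotation":[0,0,0],"hand":4},{"slide":[0,0,6],"rotation":[0,0,0],"hand":4},{"slide":[0,0,7.5],"rotation":[0,0,0],"hand":4},{"slide":[0,0,8.2],"rotation":[0,0,0],"hand":4},{"slide":[0,0,8.6],"rotation":[0,0,0],"hand":4},{"slide":[0,0,8.6],"rotation":[0,0,0],"hand":4},{"slide":[0,0,8.6],"rotation":[0,0,0],"hand":4}]'|egrep "time|tcp|force|gap"
```

```text
time_s: 31.5
tcp_pos: [0.5719, 0.025, 0.2324]
ft_force: [-0.1, 0.0, -2.0]
finger_gap: 0.0571
finger_force: 64.7
time_s: 32.3
tcp_pos: [0.5731, 0.0247, 0.148]
ft_force: [-0.9, -0.1, -1.9]
finger_gap: 0.0574
finger_force: 64.7
```

```bash
python3 -m handwheel '[{"slide":[0,0,-3],"rotation":[0,0,0],"hand":4},{"slide":[0,0,-7],"rotation":[0,0,0],"hand":4},{"slide":[0,0,-11],"rotation":[0,0,0],"hand":4},{"slide":[0,0,-14],"rotation":[0,0,0],"hand":4},{"slide":[0,0,-14.5],"rotation":[0,0,0],"hand":4},{"slide":[0,0,-14.5],"rotation":[0,0,0],"hand":4}]'|egrep "time|tcp|force|gap"; python3 go.py .488 .427 .13 45;python3 go.py .488 .427 .13 0
```

```text
time_s: 32.9
tcp_pos: [0.573, 0.0247, 0.2933]
ft_force: [0.4, 0.4, -2.5]
finger_gap: 0.0577
finger_force: 64.9
slide [34.57 22.25 16.36] rz -0.004 q [-0.98  0.43  1.17  1.68 -0.41  1.31  1.05]
slide [34.57 22.25 16.36] rz 0.781 q [-0.98  0.43  1.17  1.68 -0.41  1.31  1.05]
```

```bash
python3 -m handwheel '[{"slide":[3,2,0],"rotation":[0,0,0],"hand":4},{"slide":[7,4.5,0],"rotation":[0,0,0],"hand":4},{"slide":[11,7,0],"rotation":[0,0,0],"hand":4},{"slide":[15,9.6,0],"rotation":[0,0,0],"hand":4},{"slide":[19,12.2,0],"rotation":[0,0,2],"hand":4},{"slide":[23,14.8,0],"rotation":[0,0,0],"hand":4},{"slide":[27,17.4,0],"rotation":[0,0,0],"hand":4},{"slide":[31,20,4],"rotation":[0,0,0],"hand":4},{"slide":[34.5,22.2,8],"rotation":[0,0,0],"hand":4},{"slide":[34.5,22.2,12],"rotation":[0,0,0],"hand":4}]'|egrep "time|tcp|force|gap"; python3 go.py .488 .427 .081 45
```

```text
time_s: 33.9
tcp_pos: [0.4855, 0.4306, 0.1752]
ft_force: [-0.0, 1.2, -1.2]
finger_gap: 0.0578
finger_force: 64.9
slide [-0.45 -0.1   9.42] rz 0.003 q [-1.47  0.69  1.04  1.63 -0.63  1.19  0.51]
```

```bash
python3 -m handwheel '[{"slide":[0,0,3],"rotation":[0,0,0],"hand":4},{"slide":[0,0,6],"rotation":[0,0,0],"hand":4},{"slide":[0,0,8],"rotation":[0,0,0],"hand":4},{"slide":[0,0,8.7],"rotation":[0,0,0],"hand":4},{"slide":[0,0,9.1],"rotation":[0,0,0],"hand":4},{"slide":[0,0,9.2],"rotation":[0,0,0],"hand":4},{"slide":[0,0,9.2],"rotation":[0,0,0],"hand":4}]'|egrep "time|tcp|force|gap"
```

```text
time_s: 34.6
tcp_pos: [0.4881, 0.4249, 0.0865]
ft_force: [0.3, -0.5, -0.5]
finger_gap: 0.0576
finger_force: 64.8
```

```bash
python3 -m handwheel '[{"slide":[0,0,0.2],"rotation":[0,0,0],"hand":4},{"slide":[0,0,0.4],"rotation":[0,0,0],"hand":4},{"slide":[0,0,0.55],"rotation":[0,0,0],"hand":4},{"slide":[0,0,0.55],"rotation":[0,0,0],"hand":4}]'|egrep "time|tcp|force|gap"
```

```text
time_s: 35.0
tcp_pos: [0.4877, 0.4249, 0.0803]
ft_force: [-0.5, -0.1, -1.2]
finger_gap: 0.0569
finger_force: 64.8
```

```bash
python3 -m handwheel '[{"slide":[0,0,0],"rotation":[0,0,0],"hand":6.5},{"slide":[0,0,0],"rotation":[0,0,0],"hand":8.5},{"slide":[0,0,0],"rotation":[0,0,0],"hand":8.5},{"slide":[0,0,-3],"rotation":[0,0,0],"hand":8.5},{"slide":[0,0,-7],"rotation":[0,0,0],"hand":8.5},{"slide":[0,0,-11],"rotation":[0,0,0],"hand":8.5},{"slide":[0,0,-15],"rotation":[0,0,0.14],"hand":8.5},{"slide":[0,0,-19],"rotation":[0,0,0.28],"hand":8.5},{"slide":[0,0,-20],"rotation":[0,0,0.42],"hand":8.5},{"slide":[0,0,-20],"rotation":[0,0,0.42],"hand":8.5}]'|egrep "time|tcp|ft_force|gap"; python3 tops.py wrist; python3 go.py .482 -.427 .28 0
```

```text
time_s: 36.0
tcp_pos: [0.4887, 0.425, 0.2823]
ft_force: [-0.0, -0.8, -0.4]
finger_gap: 0.0851
wrist
  ctr [485.5 428.6] r 28.8 mean [485.3 429.1] bgr [215. 219. 213.] px [321. 180.]
  ctr [754.3 481.2] r 59.6 mean [754.4 484.7] bgr [20. 19. 19.] px [553. 216.]
slide [-7.940e+01 -3.084e+01  1.000e-02] rz 0.364 q [-1.53  0.66  1.22  1.51 -0.63  1.4   0.09]
```

```bash
python3 -m handwheel '[{"slide":[-4,-1.5,0],"rotation":[0,0,0.1],"hand":8.5},{"slide":[-8,-3,0],"rotation":[0,0,0.1],"hand":8.5},{"slide":[-12,-4.6,0],"rotation":[0,0,0.1],"hand":8.5},{"slide":[-16,-6.2,0],"rotation":[0,0,0.2],"hand":8.5},{"slide":[-20,-7.8,0],"rotation":[0,0,0.2],"hand":8.5},{"slide":[-24.5,-9.5,0],"rotation":[0,0,0.2],"hand":8.5},{"slide":[-29,-11.2,0],"rotation":[0,0,0.3],"hand":8.5},{"slide":[-33.5,-13,0],"rotation":[0,0,0.3],"hand":8.5},{"slide":[-38,-14.8,0],"rotation":[0,0,0.36],"hand":8.5},{"slide":[-38,-14.8,0],"rotation":[0,0,0.36],"hand":8.5}]'|egrep "time|tcp|ft_force|gap";python3 go.py .482 -.427 .28 0
```

```text
time_s: 37.05
tcp_pos: [0.4813, 0.0092, 0.2793]
ft_force: [0.4, -0.5, -0.1]
finger_gap: 0.0849
slide [-43.62   0.43  -0.1 ] rz -0.008 q [-1.32  0.26  1.42  1.89 -0.27  1.22  0.19]
```

```bash
python3 -m handwheel '[{"slide":[-4,0,0],"rotation":[0,0,0],"hand":8.5},{"slide":[-8,0,0],"rotation":[0,0,0],"hand":8.5},{"slide":[-12,0.1,0],"rotation":[0,0,0],"hand":8.5},{"slide":[-16,0.2,0],"rotation":[0,0,0],"hand":8.5},{"slide":[-20,0.3,0],"rotation":[0,0,0],"hand":8.5},{"slide":[-24.5,0.4,0],"rotation":[0,0,0],"hand":8.5},{"slide":[-29,0.4,0],"rotation":[0,0,0],"hand":8.5},{"slide":[-33.5,0.4,0],"rotation":[0,0,0],"hand":8.5},{"slide":[-38,0.4,0],"rotation":[0,0,0],"hand":8.5},{"slide":[-42,0.4,0],"rotation":[0,0,0],"hand":8.5}]'|egrep "time|tcp|ft_force|gap";python3 go.py .482 -.427 .28 0; python3 tops.py wrist
```

```text
time_s: 38.05
tcp_pos: [0.4874, -0.4042, 0.2779]
ft_force: [0.1, -0.5, 1.0]
finger_gap: 0.0849
slide [-2.28 -0.55 -0.21] rz 0.004 q [-0.08  0.54  1.05  1.55 -0.48  1.33  1.03]
wrist
  ctr [ 529.3 -334.2] r 29.2 mean [ 529.  -333.6] bgr [ 38.  42. 145.] px [365. 119.]
  ctr [ 481.9 -427.3] r 29.0 mean [ 481.8 -426.5] bgr [ 12. 142. 182.] px [319. 205.]
```

```bash
python3 -m handwheel '[{"slide":[-1.7,-0.3,3],"rotation":[0,0,0],"hand":8.5},{"slide":[-1.7,-0.3,6],"rotation":[0,0,0],"hand":8.5},{"slide":[-1.7,-0.3,9],"rotation":[0,0,0],"hand":8.5},{"slide":[-1.7,-0.3,12],"rotation":[0,0,0],"hand":8.5},{"slide":[-1.7,-0.3,13.5],"rotation":[0,0,0],"hand":8.5},{"slide":[-1.7,-0.3,13.5],"rotation":[0,0,0],"hand":8.5},{"slide":[-1.7,-0.3,13.5],"rotation":[0,0,0],"hand":8.5}]'|egrep "time|tcp|ft_force|gap";python3 go.py .482 -.427 .077 0
```

```text
time_s: 38.8
tcp_pos: [0.4851, -0.4201, 0.1455]
ft_force: [0.3, -0.5, -0.1]
finger_gap: 0.085
slide [-0.68 -0.32  6.85] rz 0.002 q [ 0.01  0.67  0.95  1.68 -0.59  1.11  1.13]
```

```bash
python3 -m handwheel '[{"slide":[-0.6,-0.3,1],"rotation":[0,0,0],"hand":8.5},{"slide":[-0.6,-0.3,2],"rotation":[0,0,0],"hand":8.5},{"slide":[-0.6,-0.3,3.5],"rotation":[0,0,0],"hand":8.5},{"slide":[-0.6,-0.3,5],"rotation":[0,0,0],"hand":8.5},{"slide":[-0.6,-0.3,6.3],"rotation":[0,0,0],"hand":8.5},{"slide":[-0.6,-0.3,6.8],"rotation":[0,0,0],"hand":8.5},{"slide":[-0.6,-0.3,6.8],"rotation":[0,0,0],"hand":8.5}]'|egrep "time|tcp|ft_force|gap";python3 go.py .482 -.427 .077 0
python3 -m handwheel '[{"slide":[0,0,0],"rotation":[0,0,0],"hand":6.5},{"slide":[0,0,0],"rotation":[0,0,0],"hand":4},{"slide":[0,0,0],"rotation":[0,0,0],"hand":4},{"slide":[0,0,0],"rotation":[0,0,0],"hand":4},{"slide":[0,0,0],"rotation":[0,0,0],"hand":4}]'|egrep "time|tcp|force|gap"; python3 go.py .482 -.427 .29 0
```

```text
time_s: 39.5
tcp_pos: [0.4814, -0.4255, 0.0757]
ft_force: [-0.7, -0.0, -0.2]
finger_gap: 0.0855
slide [-0.15  0.06 -0.13] rz 0.001 q [ 0.06  0.74  0.88  1.72 -0.66  1.01  1.19]
time_s: 40.0
tcp_pos: [0.4826, -0.4267, 0.0781]
ft_force: [1.7, 0.1, 5.2]
finger_gap: 0.0563
finger_force: 64.2
slide [-6.000e-02 -2.000e-02 -2.119e+01] rz 0.001 q [ 0.06  0.74  0.88  1.72 -0.66  1.01  1.19]
```

```bash
python3 -m handwheel '[{"slide":[0,0,-2],"rotation":[0,0,0],"hand":4},{"slide":[0,0,-5],"rotation":[0,0,0],"hand":4},{"slide":[0,0,-9],"rotation":[0,0,0],"hand":4},{"slide":[0,0,-13],"rotation":[0,0,-0.1],"hand":4},{"slide":[0,0,-17],"rotation":[0,0,-0.24],"hand":4},{"slide":[0,0,-20],"rotation":[0,0,-0.38],"hand":4},{"slide":[0,0,-21.3],"rotation":[0,0,-0.52],"hand":4},{"slide":[0,0,-21.3],"rotation":[0,0,-0.66],"hand":4},{"slide":[0,0,-21.3],"rotation":[0,0,-0.78],"hand":4},{"slide":[0,0,-21.3],"rotation":[0,0,-0.78],"hand":4}]'|egrep "time|tcp|force|gap"; python3 go.py .5695 .0247 .29 45
```

```text
time_s: 41.0
tcp_pos: [0.4812, -0.4256, 0.2893]
ft_force: [0.3, -0.7, -1.9]
finger_gap: 0.0563
finger_force: 64.3
slide [2.577e+01 3.796e+01 1.000e-02] rz -0.005 q [ 0.07  0.47  0.85  1.51 -0.36  1.33  1.74]
```

```bash
python3 -m handwheel '[{"slide":[2,3,0],"rotation":[0,0,0],"hand":4},{"slide":[5,7.5,0],"rotation":[0,0,0],"hand":4},{"slide":[8,12,0],"rotation":[0,0,0],"hand":4},{"slide":[11,16.4,0],"rotation":[0,0,0],"hand":4},{"slide":[14,20.8,0],"rotation":[0,0,0],"hand":4},{"slide":[17,25.2,0],"rotation":[0,0,0],"hand":4},{"slide":[20,29.6,0],"rotation":[0,0,0],"hand":4},{"slide":[23,34,0],"rotation":[0,0,0],"hand":4},{"slide":[25.7,38,0],"rotation":[0,0,0],"hand":4},{"slide":[25.7,38,0],"rotation":[0,0,0],"hand":4}]'|egrep "time|tcp|ft_force|gap"; python3 -m handwheel '[{"slide":[0,0,0],"rotation":[0,0,0],"hand":4},{"slide":[0,0,0],"rotation":[0,0,0],"hand":4}]'|egrep "time|tcp|ft_force|gap"; python3 held.py .21; python3 go.py .5695 .0247 .29 45
```

```text
time_s: 42.0
tcp_pos: [0.5707, 0.0309, 0.2888]
ft_force: [0.0, 0.5, -1.9]
finger_gap: 0.0562
time_s: 42.2
tcp_pos: [0.5701, 0.0238, 0.2893]
ft_force: [0.1, -0.9, -1.7]
finger_gap: 0.0562
scene tumbler [0.5682 0.0232] 230 cap [0.5689 0.0248] 41 bristle [0.5674 0.0257] 258
side tumbler [0.5691 0.0214] 255 cap [0.5706 0.0241] 51 bristle [0.5712 0.0254] 321
slide [ 0.26  0.15 -0.02] rz -0.009 q [-0.75  0.3   0.8   1.68 -0.22  1.26  0.87]
```

```bash
python3 -m handwheel '[{"slide":[0.1,0.2,2],"rotation":[0,0,0],"hand":4},{"slide":[0.1,0.2,4],"rotation":[0,0,0],"hand":4},{"slide":[0.1,0.2,6],"rotation":[0,0,0],"hand":4},{"slide":[0.1,0.2,8],"rotation":[0,0,0],"hand":4},{"slide":[0.1,0.2,10],"rotation":[0,0,0],"hand":4},{"slide":[0.1,0.2,12],"rotation":[0,0,0],"hand":4},{"slide":[0.1,0.2,13.3],"rotation":[0,0,0],"hand":4},{"slide":[0.1,0.2,14],"rotation":[0,0,0],"hand":4},{"slide":[0.1,0.2,14],"rotation":[0,0,0],"hand":4},{"slide":[0.1,0.2,14],"rotation":[0,0,0],"hand":4}]'|egrep "time|tcp|force|gap"
```

```text
time_s: 43.3
tcp_pos: [0.5721, 0.0257, 0.1508]
ft_force: [-0.4, 0.3, -1.4]
finger_gap: 0.0564
finger_force: 64.6
```

```bash
python3 -m handwheel '[{"slide":[0.1,-0.1,0.2],"rotation":[0,0,0],"hand":4},{"slide":[0.1,-0.1,0.45],"rotation":[0,0,0],"hand":4},{"slide":[0.1,-0.1,0.45],"rotation":[0,0,0],"hand":4},{"slide":[0.1,-0.1,0.45],"rotation":[0,0,0],"hand":4}]'|egrep "time|tcp|force|gap"
python3 -m handwheel '[{"slide":[0,0,-2],"rotation":[0,0,0],"hand":4},{"slide":[0,0,-4],"rotation":[0,0,0],"hand":4},{"slide":[0,0,-6],"rotation":[0,0,0],"hand":4},{"slide":[0,0,-8],"rotation":[0,0,0],"hand":4},{"slide":[0,0,-8.6],"rotation":[0,0,0],"hand":4},{"slide":[0,0,-8.6],"rotation":[0,0,0],"hand":4},{"slide":[0,0,-8.6],"rotation":[0,0,0],"hand":4}]'|egrep "time|tcp|ft_force"
python3 -m handwheel '[{"slide":[0,0,2],"rotation":[0,0,0],"hand":4},{"slide":[0,0,4],"rotation":[0,0,0],"hand":4},{"slide":[0,0,6],"rotation":[0,0,0],"hand":4},{"slide":[0,0,7.5],"rotation":[0,0,0],"hand":4},{"slide":[0,0,8.2],"rotation":[0,0,0],"hand":4},{"slide":[0,0,8.6],"rotation":[0,0,0],"hand":4},{"slide":[0,0,8.6],"rotation":[0,0,0],"hand":4},{"slide":[0,0,8.6],"rotation":[0,0,0],"hand":4}]'|egrep "time|tcp|force|gap"
```

```text
time_s: 43.7
tcp_pos: [0.5701, 0.0262, 0.1457]
ft_force: [-0.4, -0.6, -1.6]
finger_gap: 0.0565
finger_force: 64.6
time_s: 44.4
tcp_pos: [0.5694, 0.0262, 0.2306]
ft_force: [-0.2, 0.0, -2.1]
time_s: 45.2
tcp_pos: [0.5707, 0.026, 0.1463]
ft_force: [-0.1, -0.2, -1.6]
finger_gap: 0.0562
finger_force: 64.7
```

```bash
python3 -m handwheel '[{"slide":[0,0,-3],"rotation":[0,0,0],"hand":4},{"slide":[0,0,-7],"rotation":[0,0,0],"hand":4},{"slide":[0,0,-11],"rotation":[0,0,0],"hand":4},{"slide":[0,0,-14],"rotation":[0,0,0],"hand":4},{"slide":[0,0,-14.5],"rotation":[0,0,0],"hand":4},{"slide":[0,0,-14.5],"rotation":[0,0,0],"hand":4}]'|egrep "time|tcp|force|gap"; python3 go.py .485 .342 .17 45
```

```text
time_s: 45.8
tcp_pos: [0.5705, 0.026, 0.2916]
ft_force: [0.1, 0.1, -2.4]
finger_gap: 0.0561
finger_force: 65.0
slide [28.47 16.14 12.18] rz -0.004 q [-0.76  0.29  0.8   1.68 -0.22  1.26  0.87]
```

```bash
python3 -m handwheel '[{"slide":[3,1.7,0],"rotation":[0,0,0],"hand":4},{"slide":[6.5,3.7,0],"rotation":[0,0,0],"hand":4},{"slide":[10,5.7,0],"rotation":[0,0,0],"hand":4},{"slide":[14,8,0],"rotation":[0,0,0],"hand":4},{"slide":[18,10.2,0],"rotation":[0,0,0],"hand":4},{"slide":[22,12.5,0],"rotation":[0,0,0],"hand":4},{"slide":[26,14.7,0],"rotation":[0,0,0],"hand":4},{"slide":[28.5,16.1,4],"rotation":[0,0,0],"hand":4},{"slide":[28.5,16.1,8],"rotation":[0,0,0],"hand":4},{"slide":[28.5,16.1,12],"rotation":[0,0,0],"hand":4}]'|egrep "time|tcp|ft_force|gap"; python3 -m handwheel '[{"slide":[0,0,2],"rotation":[0,0,0],"hand":4},{"slide":[0,0,5],"rotation":[0,0,0],"hand":4},{"slide":[0,0,7.5],"rotation":[0,0,0],"hand":4},{"slide":[0,0,7.5],"rotation":[0,0,0],"hand":4},{"slide":[0,0,7.5],"rotation":[0,0,0],"hand":4}]'|egrep "time|tcp|ft_force|gap"; python3 go.py .485 .342 .078 45
```

```text
time_s: 46.8
tcp_pos: [0.4815, 0.3428, 0.1669]
ft_force: [0.5, 0.1, -1.2]
finger_gap: 0.0562
time_s: 47.3
tcp_pos: [0.483, 0.3411, 0.0945]
ft_force: [0.6, 0.5, -1.3]
finger_gap: 0.0562
slide [-0.08  0.21  1.65] rz -0.005 q [-1.13  0.52  0.58  1.84 -0.35  0.9   0.4 ]
```

```bash
python3 -m handwheel '[{"slide":[0,0,0.5],"rotation":[0,0,0],"hand":4},{"slide":[0,0,1],"rotation":[0,0,0],"hand":4},{"slide":[0,0,1.4],"rotation":[0,0,0],"hand":4},{"slide":[0,0,1.6],"rotation":[0,0,0],"hand":4},{"slide":[0,0,1.6],"rotation":[0,0,0],"hand":4},{"slide":[0,0,1.6],"rotation":[0,0,0],"hand":4}]'|egrep "time|tcp|ft_force|gap"
```

```text
time_s: 47.9
tcp_pos: [0.4839, 0.3419, 0.0797]
ft_force: [0.5, 0.2, -2.0]
finger_gap: 0.0562
```

```bash
python3 -m handwheel '[{"slide":[0,0,0.15],"rotation":[0,0,0],"hand":4},{"slide":[0,0,0.15],"rotation":[0,0,0],"hand":4}]'|egrep "tcp|ft_force"; python3 -m handwheel '[{"slide":[0,0,0],"rotation":[0,0,0],"hand":6.5},{"slide":[0,0,0],"rotation":[0,0,0],"hand":8.5},{"slide":[0,0,0],"rotation":[0,0,0],"hand":8.5},{"slide":[0,0,-3],"rotation":[0,0,0],"hand":8.5},{"slide":[0,0,-7],"rotation":[0,0,0],"hand":8.5},{"slide":[0,0,-11],"rotation":[0,0,0],"hand":8.5},{"slide":[0,0,-15],"rotation":[0,0,0],"hand":8.5},{"slide":[0,0,-19],"rotation":[0,0,0],"hand":8.5},{"slide":[0,0,-20],"rotation":[0,0,0],"hand":8.5},{"slide":[0,0,-20],"rotation":[0,0,0],"hand":8.5}]'|egrep "time|tcp|ft_force|gap"; python3 tops.py wrist; python3 go.py .529 -.335 .28 45
```

```text
tcp_pos: [0.4837, 0.3419, 0.078]
ft_force: [0.3, 0.1, -1.2]
time_s: 49.1
tcp_pos: [0.4848, 0.3423, 0.2802]
ft_force: [0.5, -0.3, -1.0]
finger_gap: 0.085
wrist
  ctr [485.6 428.8] r 29.2 mean [485.  428.9] bgr [232. 230. 223.] px [381. 128.]
  ctr [483.2 341.2] r 28.9 mean [482.7 341.7] bgr [ 14. 180. 217.] px [321. 184.]
  ctr [754.5 498. ] r 68.8 mean [754.5 500.8] bgr [19. 19. 19.] px [573. 248.]
slide [-51.26 -44.44  -0.24] rz -0.004 q [-1.21  0.33  0.68  1.65 -0.21  1.24  0.29]
```

Silver and gold stand on the mat. Now red, keeping the yaw at 45°.

```bash
python3 -m handwheel '[{"slide":[-3,-2.6,0],"rotation":[0,0,0],"hand":8.5},{"slide":[-6.5,-5.6,0],"rotation":[0,0,0],"hand":8.5},{"slide":[-10,-8.7,0],"rotation":[0,0,0],"hand":8.5},{"slide":[-13,-11.3,0],"rotation":[0,0,0],"hand":8.5},{"slide":[-16,-13.9,0],"rotation":[0,0,0],"hand":8.5},{"slide":[-19,-16.5,0],"rotation":[0,0,0],"hand":8.5},{"slide":[-22,-19,0],"rotation":[0,0,0],"hand":8.5},{"slide":[-25,-21.7,0],"rotation":[0,0,0],"hand":8.5},{"slide":[-28,-24.3,0],"rotation":[0,0,0],"hand":8.5},{"slide":[-31,-26.9,0],"rotation":[0,0,0],"hand":8.5}]'|egrep "time|tcp"; python3 -m handwheel '[{"slide":[-3,-2.6,0],"rotation":[0,0,0],"hand":8.5},{"slide":[-6.5,-5.6,0],"rotation":[0,0,0],"hand":8.5},{"slide":[-10,-8.7,0],"rotation":[0,0,0],"hand":8.5},{"slide":[-13,-11.3,0],"rotation":[0,0,0],"hand":8.5},{"slide":[-16,-13.9,0],"rotation":[0,0,0],"hand":8.5},{"slide":[-19,-16.5,0],"rotation":[0,0,0],"hand":8.5},{"slide":[-20,-17.4,0],"rotation":[0,0,0],"hand":8.5},{"slide":[-20,-17.4,0],"rotation":[0,0,0],"hand":8.5}]'|egrep "time|tcp"; python3 tops.py wrist; python3 go.py .529 -.335 .14 45
```

```text
time_s: 50.15
tcp_pos: [0.5095, -0.0688, 0.276]
time_s: 50.95
tcp_pos: [0.5259, -0.3347, 0.2755]
wrist
  ctr [ 578.8 -107. ] r 29.7 mean [ 578.  -107.3] bgr [175. 189.  10.] px [522.  63.]
  ctr [ 529.2 -334.7] r 28.8 mean [ 528.8 -334.3] bgr [ 29.  27. 154.] px [326. 188.]
slide [-0.38  0.   13.57] rz -0.007 q [-0.15  0.46  0.91  1.57 -0.37  1.29  1.59]
```

```bash
python3 -m handwheel '[{"slide":[-0.2,0,3],"rotation":[0,0,0],"hand":8.5},{"slide":[-0.2,0,6],"rotation":[0,0,0],"hand":8.5},{"slide":[-0.2,0,9],"rotation":[0,0,0],"hand":8.5},{"slide":[-0.2,0,12],"rotation":[0,0,0],"hand":8.5},{"slide":[-0.2,0,13],"rotation":[0,0,0],"hand":8.5},{"slide":[-0.2,0,13],"rotation":[0,0,0],"hand":8.5}]'|egrep "time|tcp|ft_force|gap";python3 go.py .529 -.3347 .077 45
```

```text
time_s: 51.6
tcp_pos: [0.529, -0.3313, 0.1461]
ft_force: [0.2, -0.5, 0.3]
finger_gap: 0.0852
slide [-0.27 -0.24  6.91] rz -0.003 q [-0.09  0.58  0.82  1.72 -0.48  1.06  1.67]
```

```bash
python3 -m handwheel '[{"slide":[-0.1,-0.2,1],"rotation":[0,0,0],"hand":8.5},{"slide":[-0.1,-0.2,2.5],"rotation":[0,0,0],"hand":8.5},{"slide":[-0.1,-0.2,4],"rotation":[0,0,0],"hand":8.5},{"slide":[-0.1,-0.2,5.5],"rotation":[0,0,0],"hand":8.5},{"slide":[-0.1,-0.2,6.5],"rotation":[0,0,0],"hand":8.5},{"slide":[-0.1,-0.2,6.8],"rotation":[0,0,0],"hand":8.5},{"slide":[-0.1,-0.2,6.8],"rotation":[0,0,0],"hand":8.5}]'|egrep "time|tcp|ft_force|gap";python3 go.py .529 -.3347 .077 45
python3 -m handwheel '[{"slide":[0,0,0],"rotation":[0,0,0],"hand":6.5},{"slide":[0,0,0],"rotation":[0,0,0],"hand":4},{"slide":[0,0,0],"rotation":[0,0,0],"hand":4},{"slide":[0,0,0],"rotation":[0,0,0],"hand":4},{"slide":[0,0,0],"rotation":[0,0,0],"hand":4}]'|egrep "time|tcp|force|gap"; python3 -m handwheel '[{"slide":[0,0,-2],"rotation":[0,0,0],"hand":4},{"slide":[0,0,-5],"rotation":[0,0,0],"hand":4},{"slide":[0,0,-9],"rotation":[0,0,0],"hand":4},{"slide":[0,0,-13],"rotation":[0,0,0],"hand":4},{"slide":[0,0,-17],"rotation":[0,0,0],"hand":4},{"slide":[0,0,-20],"rotation":[0,0,0],"hand":4},{"slide":[0,0,-21.3],"rotation":[0,0,0],"hand":4},{"slide":[0,0,-21.3],"rotation":[0,0,0],"hand":4}]'|egrep "time|tcp|force|gap"; python3 go.py .57 .0255 .29 45
```

```text
time_s: 52.3
tcp_pos: [0.5286, -0.3357, 0.0794]
ft_force: [0.2, -0.6, 0.4]
finger_gap: 0.0854
slide [0.05 0.1  0.24] rz -0.004 q [-0.04  0.65  0.76  1.76 -0.54  0.95  1.73]
time_s: 52.8
tcp_pos: [0.5298, -0.336, 0.0812]
ft_force: [1.2, 0.9, 6.0]
finger_gap: 0.0573
finger_force: 63.9
time_s: 53.6
tcp_pos: [0.5292, -0.3364, 0.2941]
ft_force: [-0.3, 0.3, -2.1]
finger_gap: 0.0575
finger_force: 64.4
slide [22.83 28.37  0.38] rz -0.004 q [-0.14  0.45  0.91  1.54 -0.37  1.32  1.59]
```

```bash
python3 -m handwheel '[{"slide":[2.5,3,0],"rotation":[0,0,0],"hand":4},{"slide":[5,6.2,0],"rotation":[0,0,0],"hand":4},{"slide":[8,10,0],"rotation":[0,0,0],"hand":4},{"slide":[11,13.7,0],"rotation":[0,0,0],"hand":4},{"slide":[14,17.4,0],"rotation":[0,0,0],"hand":4},{"slide":[17,21.1,0],"rotation":[0,0,0],"hand":4},{"slide":[20,24.8,0],"rotation":[0,0,0],"hand":4},{"slide":[22.8,28.4,0],"rotation":[0,0,0],"hand":4},{"slide":[22.8,28.4,0],"rotation":[0,0,0],"hand":4},{"slide":[22.8,28.4,0],"rotation":[0,0,0],"hand":4}]'|egrep "time|tcp|ft_force|gap";  python3 -m handwheel '[{"slide":[0,0,0],"rotation":[0,0,0],"hand":4}]'|egrep "tcp"; python3 held.py .212; python3 go.py .57 .0255 .29 45
```

```text
time_s: 54.6
tcp_pos: [0.5688, 0.0279, 0.2905]
ft_force: [0.2, -0.2, -1.0]
finger_gap: 0.0574
tcp_pos: [0.5691, 0.0246, 0.2916]
scene tumbler [0.5666 0.0255] 223 cap [0.569  0.0243] 37 bristle [0.5679 0.0262] 257
side tumbler [0.5679 0.0246] 260 cap [0.5704 0.024 ] 51 bristle [0.571  0.0255] 325
slide [0.06 0.14 0.24] rz -0.008 q [-0.83  0.32  0.9   1.68 -0.26  1.27  0.9 ]
```

```bash
python3 -m handwheel '[{"slide":[-0.2,0.1,2],"rotation":[0,0,0],"hand":4},{"slide":[-0.2,0.1,4],"rotation":[0,0,0],"hand":4},{"slide":[-0.2,0.1,6],"rotation":[0,0,0],"hand":4},{"slide":[-0.2,0.1,8],"rotation":[0,0,0],"hand":4},{"slide":[-0.2,0.1,10],"rotation":[0,0,0],"hand":4},{"slide":[-0.2,0.1,12],"rotation":[0,0,0],"hand":4},{"slide":[-0.2,0.1,13.3],"rotation":[0,0,0],"hand":4},{"slide":[-0.2,0.1,13.9],"rotation":[0,0,0],"hand":4},{"slide":[-0.2,0.1,13.9],"rotation":[0,0,0],"hand":4},{"slide":[-0.2,0.1,13.9],"rotation":[0,0,0],"hand":4}]'|egrep "time|tcp|force|gap"
```

```text
time_s: 55.8
tcp_pos: [0.5728, 0.025, 0.1548]
ft_force: [0.8, 0.3, -1.0]
finger_gap: 0.0573
finger_force: 64.5
```

```bash
python3 -m handwheel '[{"slide":[0,0,0.3],"rotation":[0,0,0],"hand":4},{"slide":[0,0,0.55],"rotation":[0,0,0],"hand":4},{"slide":[0,0,0.6],"rotation":[0,0,0],"hand":4},{"slide":[0,0,0.6],"rotation":[0,0,0],"hand":4}]'|egrep "time|tcp|force|gap"
```

```text
time_s: 56.2
tcp_pos: [0.5721, 0.0255, 0.1481]
ft_force: [-0.4, -1.3, -2.0]
finger_gap: 0.057
finger_force: 64.5
```

```bash
python3 -m handwheel '[{"slide":[0,0,-2],"rotation":[0,0,0],"hand":4},{"slide":[0,0,-4],"rotation":[0,0,0],"hand":4},{"slide":[0,0,-6],"rotation":[0,0,0],"hand":4},{"slide":[0,0,-8],"rotation":[0,0,0],"hand":4},{"slide":[0,0,-8.6],"rotation":[0,0,0],"hand":4},{"slide":[0,0,-8.6],"rotation":[0,0,0],"hand":4},{"slide":[0,0,-8.6],"rotation":[0,0,0],"hand":4}]'|egrep "time|tcp|ft_force"
python3 -m handwheel '[{"slide":[0,0,2],"rotation":[0,0,0],"hand":4},{"slide":[0,0,4],"rotation":[0,0,0],"hand":4},{"slide":[0,0,6],"rotation":[0,0,0],"hand":4},{"slide":[0,0,7.5],"rotation":[0,0,0],"hand":4},{"slide":[0,0,8.2],"rotation":[0,0,0],"hand":4},{"slide":[0,0,8.6],"rotation":[0,0,0],"hand":4},{"slide":[0,0,8.6],"rotation":[0,0,0],"hand":4},{"slide":[0,0,8.6],"rotation":[0,0,0],"hand":4}]'|egrep "time|tcp|force|gap"
python3 -m handwheel '[{"slide":[0,0,-3],"rotation":[0,0,0],"hand":4},{"slide":[0,0,-7],"rotation":[0,0,0],"hand":4},{"slide":[0,0,-11],"rotation":[0,0,0],"hand":4},{"slide":[0,0,-14],"rotation":[0,0,0],"hand":4},{"slide":[0,0,-14.5],"rotation":[0,0,0],"hand":4},{"slide":[0,0,-14.5],"rotation":[0,0,0],"hand":4}]'|egrep "time|tcp|force|gap"; python3 go.py .487 .255 .17 45; python3 tops.py scene
```

```text
time_s: 56.9
tcp_pos: [0.5716, 0.0256, 0.2332]
ft_force: [0.1, 0.4, -1.4]
time_s: 57.7
tcp_pos: [0.5728, 0.0253, 0.1487]
ft_force: [-0.4, 0.6, -1.2]
finger_gap: 0.0571
finger_force: 64.5
time_s: 58.3
tcp_pos: [0.5727, 0.0253, 0.2943]
ft_force: [0.6, 0.4, -2.7]
finger_gap: 0.0573
finger_force: 64.7
slide [22.36 10.05 12.44] rz -0.004 q [-0.83  0.32  0.9   1.67 -0.26  1.27  0.91]
scene
  ctr [ 578.3 -107.9] r 30.1 mean [ 578.7 -108.9] bgr [149. 163.   3.] px [304. 213.]
```

```bash
python3 -m handwheel '[{"slide":[3,1.4,0],"rotation":[0,0,0],"hand":4},{"slide":[6,2.7,0],"rotation":[0,0,0],"hand":4},{"slide":[10,4.5,0],"rotation":[0,0,0],"hand":4},{"slide":[14,6.3,0],"rotation":[0,0,0],"hand":4},{"slide":[18,8.1,0],"rotation":[0,0,0],"hand":4},{"slide":[21,9.5,0],"rotation":[0,0,0],"hand":4},{"slide":[22.4,10,0],"rotation":[0,0,0],"hand":4},{"slide":[22.4,10,0],"rotation":[0,0,0],"hand":4}]'|egrep "time|tcp|ft_force|gap"; python3 tops.py wrist; python3 go.py .487 .255 .17 45
```

```text
time_s: 59.15
tcp_pos: [0.4837, 0.2568, 0.2914]
ft_force: [-0.0, -1.2, -1.5]
finger_gap: 0.0572
wrist
  ctr [603.2 519.8] r 96.4 mean [595.7 519.7] bgr [18. 18. 18.] px [569.  86.]
  ctr [485.8 429.8] r 29.3 mean [485.4 429.3] bgr [229. 231. 224.] px [443.  70.]
  ctr [507.4 365.3] r 29.0 mean [506.8 365.1] bgr [ 13. 200. 227.] px [410. 129.]
  ctr [755.4 471.1] r 51.8 mean [754.4 469. ] bgr [20. 20. 19.] px [603. 218.]
slide [-0.08  0.23 12.19] rz -0.003 q [-1.26  0.25  0.84  1.73 -0.19  1.25  0.41]
```

Gold was knocked to (0.507, 0.365), which is still wholly on the mat, so I'll leave it there. Placing red.

```bash
python3 -m handwheel '[{"slide":[0,0,4],"rotation":[0,0,0],"hand":4},{"slide":[0,0,8],"rotation":[0,0,0],"hand":4},{"slide":[0,0,12],"rotation":[0,0,0],"hand":4},{"slide":[0,0,15],"rotation":[0,0,0],"hand":4},{"slide":[0,0,18],"rotation":[0,0,0],"hand":4},{"slide":[0,0,19.5],"rotation":[0,0,0],"hand":4},{"slide":[0,0,19.5],"rotation":[0,0,0],"hand":4},{"slide":[0,0,19.5],"rotation":[0,0,0],"hand":4}]'|egrep "time|tcp|ft_force|gap";python3 go.py .487 .255 .0812 45
```

```text
time_s: 60.0
tcp_pos: [0.4868, 0.2539, 0.0991]
ft_force: [-0.1, 0.9, -0.3]
finger_gap: 0.0577
slide [0.06 0.09 1.79] rz -0.006 q [-1.12  0.47  0.72  1.94 -0.4   0.87  0.58]
```

```bash
python3 -m handwheel '[{"slide":[0,0,0.6],"rotation":[0,0,0],"hand":4},{"slide":[0,0,1.2],"rotation":[0,0,0],"hand":4},{"slide":[0,0,1.6],"rotation":[0,0,0],"hand":4},{"slide":[0,0,1.75],"rotation":[0,0,0],"hand":4},{"slide":[0,0,1.75],"rotation":[0,0,0],"hand":4},{"slide":[0,0,1.75],"rotation":[0,0,0],"hand":4}]'|egrep "time|tcp|ft_force|gap"
```

```text
time_s: 60.6
tcp_pos: [0.4855, 0.255, 0.0811]
ft_force: [-1.7, -0.4, 4.5]
finger_gap: 0.0569
```

```bash
python3 -m handwheel '[{"slide":[0,0,0],"rotation":[0,0,0],"hand":6.5},{"slide":[0,0,0],"rotation":[0,0,0],"hand":8.5},{"slide":[0,0,0],"rotation":[0,0,0],"hand":8.5},{"slide":[0,0,-3],"rotation":[0,0,0],"hand":8.5},{"slide":[0,0,-7],"rotation":[0,0,0],"hand":8.5},{"slide":[0,0,-11],"rotation":[0,0,0],"hand":8.5},{"slide":[0,0,-15],"rotation":[0,0,0],"hand":8.5},{"slide":[0,0,-17],"rotation":[0,0,0],"hand":8.5},{"slide":[0,0,-18],"rotation":[0,0,0],"hand":6},{"slide":[0,0,-18],"rotation":[0,0,0],"hand":4}]'|egrep "time|tcp|ft_force|gap"; python3 tops.py wrist; python3 go.py .511 .0768 .26 48
```

```text
time_s: 61.6
tcp_pos: [0.4859, 0.2552, 0.2614]
ft_force: [-0.9, 0.6, -0.8]
finger_gap: 0.0584
wrist
  ctr [596.5 519.7] r 97.5 mean [588.8 519.6] bgr [17. 16. 16.] px [588.  72.]
  ctr [485.6 429.9] r 29.2 mean [485.2 429.4] bgr [218. 221. 214.] px [454.  60.]
  ctr [507.3 365.2] r 29.0 mean [506.9 365.3] bgr [ 13. 185. 218.] px [417. 126.]
  ctr [485.4 256.2] r 29.0 mean [484.9 256.8] bgr [ 30.  25. 171.] px [324. 187.]
  ctr [754.5 469.5] r 18.8 mean [754.4 468.2] bgr [19. 18. 18.] px [626. 223.]
slide [-14.47 -10.71   0.  ] rz -0.056 q [-1.25  0.28  0.84  1.77 -0.22  1.19  0.43]
```

All three are on the mat. Next I'll open the chuck.

```bash
python3 -m handwheel '[{"slide":[-3,-2.2,0],"rotation":[0,0,-0.05],"hand":4},{"slide":[-6,-4.5,0],"rotation":[0,0,-0.05],"hand":4},{"slide":[-9,-6.7,0],"rotation":[0,0,-0.05],"hand":4},{"slide":[-12,-8.9,0],"rotation":[0,0,-0.05],"hand":4},{"slide":[-14.5,-10.7,0],"rotation":[0,0,-0.05],"hand":4},{"slide":[-14.5,-10.7,0],"rotation":[0,0,-0.05],"hand":4},{"slide":[-14.5,-10.7,0],"rotation":[0,0,-0.05],"hand":4}]'|egrep "time|tcp|ft_force|gap"; python3 look.py; python3 go.py .511 .0768 .077 48
```

```text
time_s: 62.35
tcp_pos: [0.5107, 0.076, 0.2591]
ft_force: [0.4, 0.6, -0.6]
finger_gap: 0.0401
green [0.56858474 0.02643508 0.17059744] 245 109.36478161166964
orange [0.5106311  0.07748719 0.1003134 ] 168 137.85929032306515
0.03 [array([568.9,  24.5]), np.float64(52.1)] 1528
0.062 [array([568.8,  24.5]), np.float64(35.8)] 980
slide [-8.000e-02  1.000e-02  1.822e+01] rz -0.006 q [-1.02  0.22  0.91  1.84 -0.19  1.17  0.79]
```

```bash
python3 -m handwheel '[{"slide":[0,0,3],"rotation":[0,0,0],"hand":4},{"slide":[0,0,6],"rotation":[0,0,0],"hand":4},{"slide":[0,0,9],"rotation":[0,0,0],"hand":4},{"slide":[0,0,12],"rotation":[0,0,0],"hand":4},{"slide":[0,0,15],"rotation":[0,0,0],"hand":4},{"slide":[0,0,17.2],"rotation":[0,0,0],"hand":4},{"slide":[0,0,18.2],"rotation":[0,0,0],"hand":4},{"slide":[0,0,18.2],"rotation":[0,0,0],"hand":3},{"slide":[0,0,18.2],"rotation":[0,0,0],"hand":2.2},{"slide":[0,0,18.2],"rotation":[0,0,0],"hand":2.2}]'|egrep "time|tcp|ft_force|gap"; python3 arc.py 143 148 153 158 163 168 173 178
```

```text
time_s: 63.4
tcp_pos: [0.5126, 0.077, 0.0797]
ft_force: [0.7, -0.2, 0.8]
finger_gap: 0.0219
now r,ang 0.0774 137.1 sleeve~ 1.101 F [ 0.7 -0.2  0.8] tang -0.4 gap 0.021893379730562157
143.0 [ 0.03 -0.8  -0.  ] rz -0.093
148.0 [-0.06 -1.47 -0.  ] rz -0.181
153.0 [-0.21 -2.13 -0.  ] rz -0.268
158.0 [-0.42 -2.78 -0.01] rz -0.355
163.0 [-0.69 -3.41 -0.01] rz -0.443
168.0 [-1.   -4.01 -0.01] rz -0.53
173.0 [-1.37 -4.58 -0.01] rz -0.617
178.0 [-1.79 -5.12 -0.01] rz -0.704
```

```bash
python3 -m handwheel '[{"slide":[0,-0.4,0.2],"rotation":[0,0,-0.05],"hand":2.2},{"slide":[0,-0.8,0.2],"rotation":[0,0,-0.09],"hand":2.2},{"slide":[-0.05,-1.5,0.2],"rotation":[0,0,-0.18],"hand":2.2},{"slide":[-0.2,-2.1,0.2],"rotation":[0,0,-0.27],"hand":2.2},{"slide":[-0.4,-2.8,0.2],"rotation":[0,0,-0.36],"hand":2.2},{"slide":[-0.7,-3.4,0.2],"rotation":[0,0,-0.44],"hand":2.2},{"slide":[-1,-4,0.2],"rotation":[0,0,-0.53],"hand":2.2},{"slide":[-1.4,-4.6,0.2],"rotation":[0,0,-0.62],"hand":2.2},{"slide":[-1.8,-5.1,0.2],"rotation":[0,0,-0.7],"hand":2.2},{"slide":[-1.8,-5.1,0.2],"rotation":[0,0,-0.7],"hand":2.2}]'|egrep "time|tcp|ft_force|gap"; python3 arc.py 183 188 193 198 203 206 209 212
```

```text
time_s: 64.4
tcp_pos: [0.4918, 0.0271, 0.0779]
ft_force: [0.4, 0.0, 1.3]
finger_gap: 0.022
now r,ang 0.0776 178.0 sleeve~ 0.387 F [0.4 0.  1.3] tang -0.0 gap 0.02202050948944763
183.0 [ 0.01 -0.68 -0.  ] rz -0.093
188.0 [-0.08 -1.35 -0.  ] rz -0.18
193.0 [-0.23 -2.01 -0.  ] rz -0.267
198.0 [-0.44 -2.66 -0.  ] rz -0.355
203.0 [-0.71 -3.29 -0.  ] rz -0.442
206.0 [-0.89 -3.65 -0.  ] rz -0.494
209.0 [-1.09 -4.01 -0.  ] rz -0.547
212.0 [-1.32 -4.35 -0.  ] rz -0.599
```

```bash
python3 -m handwheel '[{"slide":[0,-0.4,0],"rotation":[0,0,-0.05],"hand":2.2},{"slide":[0,-0.7,0],"rotation":[0,0,-0.09],"hand":2.2},{"slide":[-0.1,-1.3,0],"rotation":[0,0,-0.18],"hand":2.2},{"slide":[-0.25,-2,0],"rotation":[0,0,-0.27],"hand":2.2},{"slide":[-0.45,-2.6,0],"rotation":[0,0,-0.35],"hand":2.2},{"slide":[-0.6,-3,0],"rotation":[0,0,-0.4],"hand":2.2},{"slide":[-0.7,-3.3,0],"rotation":[0,0,-0.44],"hand":2.2},{"slide":[-0.7,-3.3,0],"rotation":[0,0,-0.44],"hand":2.2}]'|egrep "time|tcp|ft_force|gap"; python3 arc.py 205 208 211 214
```

```text
time_s: 65.2
tcp_pos: [0.4976, -0.0042, 0.0777]
ft_force: [1.0, 4.4, 2.1]
finger_gap: 0.0223
now r,ang 0.0772 201.7 sleeve~ -0.027 F [1.  4.4 2.1] tang -3.7 gap 0.02230357046197037
205.0 [ 0.07 -0.44 -0.  ] rz -0.037
208.0 [ 0.05 -0.85 -0.  ] rz -0.089
211.0 [ 0.   -1.26 -0.  ] rz -0.141
214.0 [-0.07 -1.66 -0.  ] rz -0.194
```

```bash
python3 -m handwheel '[{"slide":[0,-0.3,0],"rotation":[0,0,-0.03],"hand":2.2},{"slide":[0,-0.6,0],"rotation":[0,0,-0.06],"hand":2.2},{"slide":[0,-0.8,0],"rotation":[0,0,-0.09],"hand":2.2},{"slide":[0,-0.8,0],"rotation":[0,0,-0.09],"hand":2.2}]'|egrep "time|tcp|ft_force|gap"; python3 arc.py
python3 -m handwheel '[{"slide":[0,-0.3,0],"rotation":[0,0,-0.03],"hand":2.2},{"slide":[0,-0.6,0],"rotation":[0,0,-0.06],"hand":2.2},{"slide":[0,-0.6,0],"rotation":[0,0,-0.06],"hand":2.2}]'|egrep "time|tcp|ft_force|gap"; python3 arc.py
```

```text
time_s: 65.6
tcp_pos: [0.4985, -0.0041, 0.0774]
ft_force: [-4.9, 18.1, 8.8]
finger_gap: 0.0222
now r,ang 0.0763 201.9 sleeve~ -0.03 F [-4.9 18.1  8.8] tang -18.7 gap 0.022217392054407134
time_s: 65.9
tcp_pos: [0.4991, -0.004, 0.0773]
ft_force: [-10.2, 29.2, 14.8]
finger_gap: 0.0221
now r,ang 0.0757 202.0 sleeve~ -0.032 F [-10.2  29.2  14.8] tang -30.9 gap 0.022064067236432918
```

It is hard against the open stop. Backing off, lifting, and finding the brush.

```bash
python3 -m handwheel '[{"slide":[0,0.7,0],"rotation":[0,0,0.08],"hand":2.2},{"slide":[0,1.3,0],"rotation":[0,0,0.14],"hand":2.2},{"slide":[0,1.3,0],"rotation":[0,0,0.14],"hand":4},{"slide":[0,1.3,0],"rotation":[0,0,0.14],"hand":4},{"slide":[0,1.3,-4],"rotation":[0,0,0.14],"hand":4},{"slide":[0,1.3,-8],"rotation":[0,0,0.14],"hand":4},{"slide":[0,1.3,-12],"rotation":[0,0,0.14],"hand":4},{"slide":[0,1.3,-16],"rotation":[0,0,0.14],"hand":4},{"slide":[0,1.3,-18],"rotation":[0,0,0.14],"hand":4.5},{"slide":[0,1.3,-18],"rotation":[0,0,0.14],"hand":4.5}]'|egrep "time|tcp|ft_force|gap"; python3 look.py; python3 go.py .569 .025 .26 90; cp pics/w4.png pics/w5.png
```

```text
time_s: 66.9
tcp_pos: [0.4976, -0.0094, 0.26]
ft_force: [0.4, 0.7, -0.3]
finger_gap: 0.0451
green [0.56914041 0.02356535 0.1707289 ] 240 259.1753986399612
orange [ 0.495354  -0.0022128  0.1003166] 169 199.79355240404058
0.03 [array([569.5,  24.8]), np.float64(51.9)] 1529
0.062 [array([569.6,  24.7]), np.float64(35.9)] 998
slide [-8.04  0.24 -0.19] rz 0.409 q [-0.59  0.12  0.57  1.89 -0.07  1.15  1.99]
```

View pics/w5.png

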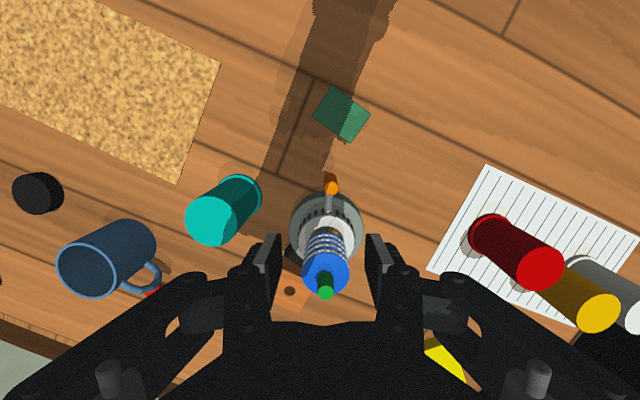

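The knob is at 199.8° (sleeve about 0) and the brush is upright with its cap at (325,292). The stand hole is at (290,291). Taking the brush.

```bash
python3 - <<'E'
from h import *
for n in("scene","side"):
    im=cam(n);W=cloud(im);k=(np.abs(W[...,2]-.04)<.003)&(np.hypot(W[...,0]-.668,W[...,1]-.010)<.05)
    P=W[k];r=cv2.minAreaRect((P[:,:2]*1000).astype(np.float32));print(n,r,len(P))
E
python3 -m handwheel '[{"slide":[-2,0.1,0],"rotation":[0,0,0.13],"hand":4.5},{"slide":[-4,0.1,0],"rotation":[0,0,0.26],"hand":4.5},{"slide":[-6,0.2,0],"rotation":[0,0,0.4],"hand":4.5},{"slide":[-8,0.2,0],"rotation":[0,0,0.4],"hand":4.5},{"slide":[-8,0.2,2],"rotation":[0,0,0.4],"hand":4.5},{"slide":[-8,0.2,4],"rotation":[0,0,0.4],"hand":4.5},{"slide":[-8,0.2,5],"rotation":[0,0,0.4],"hand":4.5},{"slide":[-8,0.2,5],"rotation":[0,0,0.4],"hand":4.5}]'|egrep "time|tcp|ft_force|gap"; python3 go.py .5695 .0245 .154 90
```

```text
scene ((669.8969116210938, 9.723155975341797), (60.00605010986328, 57.33791732788086), 85.29082489013672) 225
side ((668.9451904296875, 9.307228088378906), (58.32020950317383, 59.254974365234375), 85.69351959228516) 189
time_s: 67.85
tcp_pos: [0.566, 0.0253, 0.2038]
ft_force: [-0.5, 0.0, -0.0]
finger_gap: 0.0451
slide [-0.38 -0.07  4.98] rz 0.01 q [-0.59  0.33  0.59  1.79 -0.2   1.08  1.65]
```

```bash
python3 -m handwheel '[{"slide":[-0.3,-0.1,1.5],"rotation":[0,0,0],"hand":4.5},{"slide":[-0.3,-0.1,3],"rotation":[0,0,0],"hand":4.5},{"slide":[-0.3,-0.1,4.3],"rotation":[0,0,0],"hand":4.5},{"slide":[-0.3,-0.1,4.9],"rotation":[0,0,0],"hand":4.5},{"slide":[-0.3,-0.1,4.9],"rotation":[0,0,0],"hand":4.5},{"slide":[-0.3,-0.1,4.9],"rotation":[0,0,0],"hand":4.5}]'|egrep "time|tcp|ft_force|gap"; python3 go.py .5695 .0245 .154 90
```

```text
time_s: 68.45
tcp_pos: [0.5711, 0.0247, 0.1578]
ft_force: [1.0, 0.9, 0.2]
finger_gap: 0.0444
slide [ 0.16 -0.01  0.38] rz 0.01 q [-0.57  0.39  0.57  1.83 -0.25  0.99  1.68]
```

```bash
python3 -m handwheel '[{"slide":[0.1,0,0.4],"rotation":[0,0,0],"hand":4.5},{"slide":[0.1,0,0.4],"rotation":[0,0,0],"hand":2.5},{"slide":[0.1,0,0.4],"rotation":[0,0,0],"hand":0.5},{"slide":[0.1,0,0.4],"rotation":[0,0,0],"hand":0.5},{"slide":[0.1,0,0.4],"rotation":[0,0,0],"hand":0.5},{"slide":[0.1,0,0.4],"rotation":[0,0,0],"hand":0.5},{"slide":[0.1,0,0.4],"rotation":[0,0,0],"hand":0.5},{"slide":[0.1,0,0.4],"rotation":[0,0,0],"hand":0.5}]'|egrep "time|tcp|force|gap"; python3 -m handwheel '[{"slide":[0,0,-1],"rotation":[0,0,0],"hand":0.5},{"slide":[0,0,-2.5],"rotation":[0,0,0],"hand":0.5},{"slide":[0,0,-4.5],"rotation":[0,0,0],"hand":0.5},{"slide":[0,0,-6.5],"rotation":[0,0,0],"hand":0.5},{"slide":[0,0,-6.5],"rotation":[0,0,0],"hand":0.5}]'|egrep "time|tcp|force|gap"; python3 go.py .6695 .0103 .2165 90
```

```text
time_s: 69.25
tcp_pos: [0.5702, 0.0247, 0.1539]
ft_force: [-0.3, -0.5, 3.5]
finger_gap: 0.014
finger_force: 58.4
time_s: 69.75
tcp_pos: [0.5721, 0.0244, 0.2223]
ft_force: [-0.9, 0.4, -0.4]
finger_gap: 0.0142
finger_force: 58.4
slide [-9.72 -1.51  0.64] rz 0.01 q [-0.59  0.32  0.59  1.77 -0.2   1.11  1.64]
```

```bash
python3 -m handwheel '[{"slide":[-2.5,-0.4,0],"rotation":[0,0,0],"hand":0.5},{"slide":[-5,-0.7,0],"rotation":[0,0,0],"hand":0.5},{"slide":[-7.5,-1.1,0],"rotation":[0,0,0],"hand":0.5},{"slide":[-9.8,-1.4,0],"rotation":[0,0,0],"hand":0.5},{"slide":[-9.8,-1.4,0],"rotation":[0,0,0],"hand":0.5},{"slide":[-9.8,-1.4,0],"rotation":[0,0,0],"hand":0.5}]'|egrep "time|tcp|ft_force"; python3 go.py .67 .0103 .126 90; python3 - <<'E'
from m import *
I=[]
for n in("scene","side"):
    im=cam(n);W=cloud(im);r=np.hypot(W[...,0]-.669,W[...,1]-.010)
    B=W[(W[...,2]>.157)&(W[...,2]<.20)&(r<.035)];c=np.array(im["position"])[:2];d=B[:,:2].mean(0)-c;d/=np.linalg.norm(d)
    b=least_squares(lambda x:np.hypot(B[:,0]-x[0],B[:,1]-x[1])-.0245,B[:,:2].mean(0)+.015*d,loss="soft_l1",f_scale=.002)
    P=W[(np.abs(W[...,2]-.04)<.003)&(r<.05)];q=cv2.minAreaRect((P[:,:2]*1000).astype(np.float32));print(n,"bristle",b.x.round(4),len(B),"stand",q)
    u,v=dict(scene=(350,200),side=(338,185))[n];I.append(cv2.resize(im["color"][v-50:v+35,u-42:u+43],None,fx=4.6,fy=4.6,interpolation=2))
cv2.imwrite("pics/b4.png",np.hstack(I))
E
```

```text
time_s: 70.35
tcp_pos: [0.6675, 0.0115, 0.2177]
ft_force: [0.3, 0.1, -0.8]
slide [-0.27 -0.12  9.17] rz 0.01 q [-0.47  0.51  0.57  1.53 -0.28  1.19  1.72]
scene bristle [0.6662 0.0124] 220 stand ((669.6759033203125, 10.480722427368164), (61.17315673828125, 57.15483474731445), 87.51338195800781)
side bristle [0.6694 0.0119] 221 stand ((669.0896606445312, 8.71011734008789), (59.338111877441406, 57.495147705078125), 85.56098175048828)
```

View pics/b4.png

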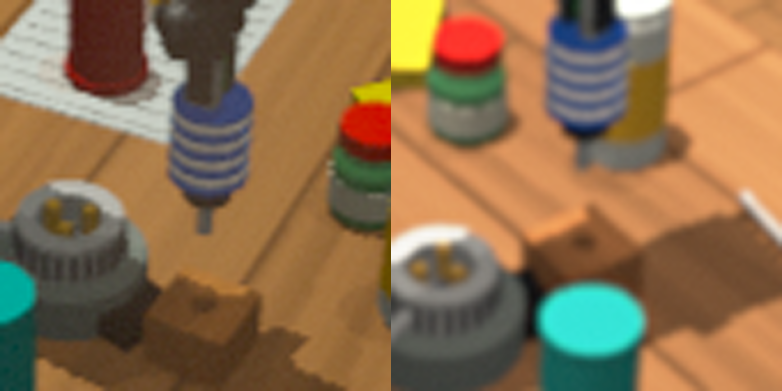

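The brush is vertical and within about 2 mm of the hole (hole at (205,303) and (583,243) in the crop). Correcting and lowering.

```bash
python3 -m handwheel '[{"slide":[-0.15,-0.15,1.5],"rotation":[0,0,0],"hand":0.5},{"slide":[-0.15,-0.15,3],"rotation":[0,0,0],"hand":0.5},{"slide":[-0.15,-0.15,4.5],"rotation":[0,0,0],"hand":0.5},{"slide":[-0.15,-0.15,5],"rotation":[0,0,0],"hand":0.5},{"slide":[-0.15,-0.15,5],"rotation":[0,0,0],"hand":0.5},{"slide":[-0.15,-0.15,5],"rotation":[0,0,0],"hand":0.5}]'|egrep "time|tcp|ft_force"; python3 go.py .6695 .0103 .126 90
```

```text
time_s: 71.05
tcp_pos: [0.6698, 0.0102, 0.1687]
ft_force: [0.5, -0.4, -0.7]
slide [0.03 0.01 4.27] rz 0.01 q [-0.46  0.55  0.55  1.58 -0.31  1.1   1.75]
```

```bash
python3 -m handwheel '[{"slide":[0,0,0.7],"rotation":[0,0,0],"hand":0.5},{"slide":[0,0,1.3],"rotation":[0,0,0],"hand":0.5},{"slide":[0,0,1.9],"rotation":[0,0,0],"hand":0.5},{"slide":[0,0,1.9],"rotation":[0,0,0],"hand":0.5}]'|egrep "time|tcp|ft_force"; python3 -m handwheel '[{"slide":[0,0,0.6],"rotation":[0,0,0],"hand":0.5},{"slide":[0,0,1.2],"rotation":[0,0,0],"hand":0.5},{"slide":[0,0,1.8],"rotation":[0,0,0],"hand":0.5},{"slide":[0,0,2.1],"rotation":[0,0,0],"hand":0.5},{"slide":[0,0,2.1],"rotation":[0,0,0],"hand":0.5}]'|egrep "time|tcp|force|gap"
```

```text
time_s: 71.45
tcp_pos: [0.6688, 0.0104, 0.1483]
ft_force: [-0.4, 0.2, -0.5]
time_s: 71.95
tcp_pos: [0.6691, 0.0103, 0.1278]
ft_force: [0.2, 0.3, -0.5]
finger_gap: 0.0141
finger_force: 58.5
```

In the hole. Seating, releasing and retreating.

```bash
python3 -m handwheel '[{"slide":[0,0,0.15],"rotation":[0,0,0],"hand":0.5},{"slide":[0,0,0.2],"rotation":[0,0,0],"hand":0.5},{"slide":[0,0,0.2],"rotation":[0,0,0],"hand":2},{"slide":[0,0,0.2],"rotation":[0,0,0],"hand":4},{"slide":[0,0,0.2],"rotation":[0,0,0],"hand":4},{"slide":[0,0,-2],"rotation":[0,0,0],"hand":4},{"slide":[0,0,-6],"rotation":[0,0,0],"hand":4},{"slide":[0,0,-10],"rotation":[0,0,0],"hand":4},{"slide":[3,0,-14],"rotation":[0,0,0],"hand":4},{"slide":[6,0,-16],"rotation":[0,0,0],"hand":4}]'|egrep "time|tcp|ft_force|gap"; python3 - <<'E'
from h import *
from tops import tops
im=cam("wrist");tops(im);W=cloud(im);cv2.imwrite("pics/end.png",im["color"])
m=cv2.cvtColor(im["color"],cv2.COLOR_BGR2HSV);k=cv2.inRange(m,(45,80,40),(80,255,255))>0
P=W[k];P=P[(P[:,2]>.13)&(np.hypot(P[:,0]-.669,P[:,1]-.01)<.03)];print("cap",P.mean(0),P[:,2].max() if len(P) else None,len(P))
E
```

```text
time_s: 72.95
tcp_pos: [0.6108, 0.009, 0.2924]
ft_force: [0.3, 0.0, 0.4]
finger_gap: 0.0401
  ctr [485.6 256.5] r 30.0 mean [485.4 255.5] bgr [ 14.  15. 182.] px [557.  70.]
  ctr [508.2 358.7] r 27.6 mean [510.8 349.2] bgr [ 20. 161. 199.] px [630.  98.]
  ctr [ 579.1 -106.2] r 29.2 mean [ 578.7 -105.6] bgr [172. 188.  22.] px [221. 153.]
  ctr [671.8   9.6] r 24.6 mean [668.    9.4] bgr [137.  79.  42.] px [323. 230.]
  ctr [816.6 421.9] r 63.0 mean [813.7 419.8] bgr [18. 18. 18.] px [613. 326.]
cap [0.66734041 0.00993947 0.14067201] 0.1453847032347091 150
```

View pics/end.png

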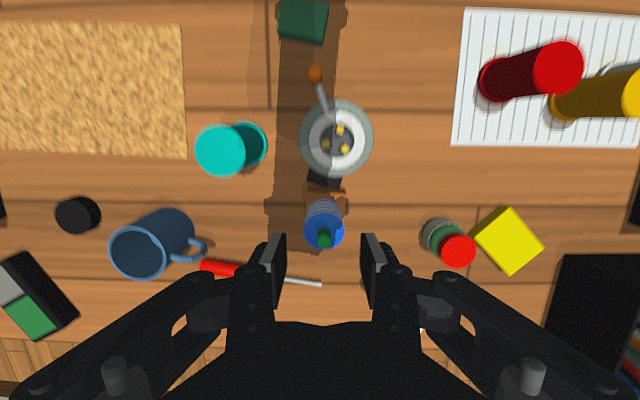

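The brush stands upright in its stand (cap at 323,240, top at z = 0.144). The chuck at (337,138) is open, the tumblers are on the mat and the other things are in place. Handing in.

```bash
python3 -c "
from bench import finish_job
print(finish_job())"
```

```text
the job is handed in; nothing more can be done
None
```

The job is handed in at about 73 s: silver, gold and red each had two strokes in order and stand mouth-down on the mat, the chuck is fully open, and the brush is upright in its stand; the clamp rested at about 1.08 rad by my estimate, near the low end of the tight range.

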